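Lock the precious-scrap box with its curved pin

ROBOT

A 7-joint arm with a two-finger parallel gripper is mounted at the origin on the work surface. World frame = base frame: x ahead of the robot, y to its left, z up, the work surface at z = 0. Lengths are in m, angles in rad, forces in N, time in s.
With the tool pointing down it reaches from about 0.4 to 0.85 m from the base axis. Payload 10.4 kg.
Tool frame: the origin (TCP) lies midway between the tips of the shut fingers; the grasp point (between the pads) lies 19 mm behind it (r.grip_point_offset is the distance from the TCP to the grasp point, in m); z points along the fingers, y is the direction in which the jaws open and shut (so a half turn about z gives the same grasp; the last joint's range is limited). The gripper opens to 85 mm and grips with 20 to 120 N. Pads are 22 mm wide; open, the fingers measure 114 mm over their backs; the gripper's body (76 mm by 85 mm) begins 54 mm behind the grasp point. The pads swing forward as they close: fully open they stand 13 mm farther back than shut.
Start: joints at [-1.348, 0.332, -0.065, 1.46, 0.022, 1.35, -0.088], TCP at [0.152, 0.606, 0.205] pointing down, gripper open.
Joint ranges: [-2.6, 2.6], [-0.5, 2.12], [-1.47, 1.34], [0.16, 2.42], [-1.27, 4.41], [0.06, 2.06], [-2.6, 2.6]. Speed limits (rad/s): [2.22, 2.22, 2.79, 2.79, 3.14, 3.14, 3.14].

INTERFACE

Orientations are given as a unit quaternion [x, y, z, w].
In Python, from station import r gives the robot as it stands.
- The arm moves only by the tool servo_tool, never from a script. Its argument "targets" is a list of rows, each an object with "jaw": the gripper command: -1 is shut, 1 is fully open, values between are in proportion; "linear": the shift along the tool's x, y, z in mm, a list of three; "dr": the turn, a rotation vector about the tool's x, y, z in degrees, a list of three. A call has 1 to 8 rows; each row shifts and turns the commanded pose from where the row before left it, along the tool's axes as they then stand; what a row does not reach is not made up. A row lasts 1/10 s, in which the tool goes at most 50 mm and 8.59 degrees, less where a joint would pass 70% of its speed; a pose out of reach is approached as far as the arm can. A call with a gripper value outside its range is refused whole. The fingers move at their own pace and stop on an object; "newtons" is the grip in N (left out, the last holds). Time passes only in rows, so rows that do not move let the fingers close. It gives the time, the measured TCP pose, the force and the opening at its end, in the units of the state.
- r.observe(): the state, without advancing time (a new reading comes with each control period).
- r.grab_frame(name): name is "side" or "top"; returns the picture (400x640x3 uint8, red, green, blue); there is no depth.
- r.calibration(name): a dict with "fov_y" (degrees; the focal length in pixels is half the picture's height over the tangent of half this angle, whatever the lens; pixels are square), "cx", "cy" (the principal point, pixels), "dist" ([k1, k2, p1, p2, k3] as OpenCV has them; the pictures are not rectified), "cam_to_world" (4x4, takes a point from camera to world coordinates). Camera axes: x right, y down, z forward; pixel columns grow to the right and rows downward; lengths in m; the calibration is good to about 2 mm. A picture is of the moment at which its call begins. calibration takes no time and is no camera call.
- r.job_done(): hands the job in, once; it reports no verdict.
The state is a dict: "clock": time; "qpos": joint angles; "joint_velocities": joint speeds; "joint_efforts": joint torques, N m; "ee_pos": TCP position; "tool_rot": TCP orientation; "force": force on the tool from outside, world axes, zero at the start; "wrist_torque": the same for the moment, N m; "opening": finger opening in m.
Only numpy, scipy, OpenCV 4.12 (cv2) and the standard library are available. Lean on these libraries where they do the work, as an engineer would, in place of code of your own. Each camera call takes 0.05 s, during which the arm holds its last target.

TASK

Press the lid of the precious-metal scrap box shut, so that the brass eye comes up through its slot. Then lift the curved steel pin by its orange handle, lay it gently flat on the lid and swing it round along its own arc, anticlockwise seen from above, through the eye until its tip fetches up against the black stop; keep it pressed against the stop with about 7 N for half a second, never forcing it against eye or stop (15 N would bend it). Let go, leaving the lid shut, the pin lying flat with its tip at the stop, and the other things on the bench where they were.

Things in the scene. Friction and masses are not known exactly. Their poses are not given: they have to be found in the camera images.
- box: Grey metal box, 200 x 180 x 70 mm high, fixed to the bench; origin: centre of its underside. -x is its front (where the eye is), +x its back (hinge side). With its blue lid shut, the lid's top is a level plate at z = 76 mm in the box frame, 200 x 176 mm, clear but for the eye and the stop.
- lid (a joint): Angle of the blue lid about the hinge line along the back edge (box frame x = +98, z = 70 mm): 0 = shut, grows as the front edge rises, up to 1.2 rad. The hinge is stiff and holds the lid where it is left; pressing it down near the front takes about 2 to 8 N, to a hard stop at 0.
- lid_press (a point): Point on the lid's upper face near its front edge (it moves with the lid), 178 mm from the hinge line and 55 mm to the box's +y side: a clear spot to press with closed fingers.
- eye (a point): Brass hoop (bar 5 mm) fixed on the box at box x = -75, y = 0 mm; it stands 16 mm above the shut lid, through a slot. Opening: 12 mm wide along box x, 11 mm high above the lid; the pin passes through it along box y, moving towards -y. This point: middle of the width, 3.5 mm above the shut lid's top, where the centre of the pin's bar goes.
- lock_centre (a point): Fixed point at box (-30, 0, 76) mm, level with the shut lid's top: centre of the 45 mm circle (white line on the lid) the pin must follow. Angles on it from box +x, anticlockwise from above: eye at 180 deg. Lay the pin with its arc centre here and its handle at 45 deg (tip then 10 deg short of the eye), and turn it anticlockwise about this point.
- stop_mid (a point): Point of the box at 255 deg on that circle, 79.5 mm up: where pin_tip would be (handle at 130 deg) when meeting the black stop in its middle setting. The stop, a block 12 mm long and 13 mm tall on the lid, has been set anywhere within 15 deg (12 mm) before or after that along the circle; the setting is not measured: feel for it. It does not yield.
- pin_handle (a point): Loose pin, 120 g: steel bar 7 mm thick bent to an arc of 45 mm radius and 125 deg, lying flat, with an upright orange handle 16 x 16 x 50 mm at its rear end. Point: centre of the handle, 25 mm above its foot. z up; x along the bar where it leaves the handle; the arc curves left, to +y. Faces square to x, y. Grip about 37 mm above the foot to clear eye and stop.
- pin_centre (a point): Centre of the pin's arc, level with the pin's underside, 45 mm from the handle's axis along the pin's +y; when locked it coincides with lock_centre.
- pin_tip (a point): Centre of the bar's rounded free end (radius 3.5 mm), 3.5 mm above the pin's underside; on the arc 125 deg ahead of the handle (36.9, 70.8 mm from the handle's axis in the pin's x, y).
Things that resemble listed ones, but are neither listed nor needed, are in the scene too. What is shaped like the part that bears pin_handle but purple is not meant.

How it is judged:
By the outcome, as a careful person would: the job done as asked, in the order asked, and still so for the second after the job is handed in, with the robot touching nothing.
It also fails if it takes over 72 s, if anything falls off the work surface, if the arm or the gripper's body presses on something with over 40 N, if the wrist force passes 120 N, or if a joint passes its speed limit or range.

## Working session

There is one attempt and no reset: what is moved stays moved. The work goes in short steps, Python scripts to look and compute and a tool call to move; the robot and the scene stay as the last step left them, time stands still between calls to the robot, and variables do not carry over. Pictures are saved under pics/ and viewed, and the job is handed in when it is done.

Besides the shell and the picture viewer there is one more tool, called after "Call:" by a JSON object that holds its "fn" and its "kwargs", one argument or row to a line. servo_tool: Moves the arm, as the interface text tells. Its arguments: {"type":"object","properties":{"targets":{"type":"array","items":{"type":"object","properties":{"jaw":{"type":"number"},"linear":{"type":"array","items":{"type":"number"}},"dr":{"type":"array","items":{"type":"number"}}}}},"newtons":{"type":"number"}},"required":["targets"]}

```bash
ls; mkdir -p pics
python3 - <<'E'
from station import r
import cv2, numpy as np
np.set_printoptions(precision=4,suppress=True)
for n in ("side","top"):
    f=r.grab_frame(n); cv2.imwrite(f"pics/{n}0.png",f[:,:,::-1])
    c=r.calibration(n); print(n,c)
print(r.observe())
E
```

```text
pics
side {'fov_y': 57.672312144101426, 'cx': 318.1096776463729, 'cy': 198.90758606243182, 'dist': array([-0.0467,  0.    ,  0.    ,  0.    ,  0.    ]), 'cam_to_world': array([[ 0.7652, -0.4247,  0.4838,  0.2646],
       [-0.6437, -0.5179,  0.5635, -0.4438],
       [ 0.0112, -0.7426, -0.6696,  0.5158],
       [ 0.    ,  0.    ,  0.    ,  1.    ]])}
top {'fov_y': 43.431935069772535, 'cx': 315.8899692449654, 'cy': 188.8420919184975, 'dist': array([0.0524, 0.    , 0.    , 0.    , 0.    ]), 'cam_to_world': array([[-0.0131, -0.9819,  0.1892,  0.3581],
       [-0.9999,  0.0143,  0.005 , -0.0709],
       [-0.0076, -0.1891, -0.9819,  1.0882],
       [ 0.    ,  0.    ,  0.    ,  1.    ]])}
{'clock': 0.1, 'qpos': array([-1.3476,  0.3328, -0.0647,  1.4608,  0.0216,  1.3499, -0.0885]), 'joint_velocities': array([ 0.0001, -0.0007,  0.0007, -0.0005, -0.001 ,  0.0011,  0.0002]), 'joint_efforts': array([  0.0008, -62.675 ,   0.0488, -39.242 ,   0.0164,   0.0072,
         0.    ]), 'ee_pos': array([0.152 , 0.6059, 0.2039]), 'tool_rot': array([ 0.1226,  0.9925, -0.0006, -0.0001]), 'force': array([-0.6111, -0.127 ,  0.0541]), 'wrist_torque': array([-0.0352,  0.0363,  0.0278]), 'opening': 0.08534575463504324}
```

View pics/side0.png

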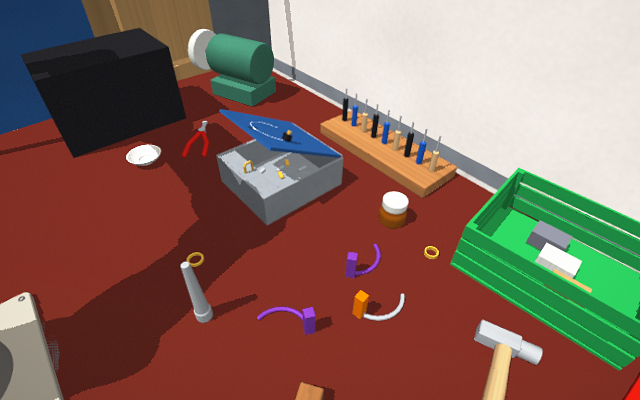

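View pics/top0.png

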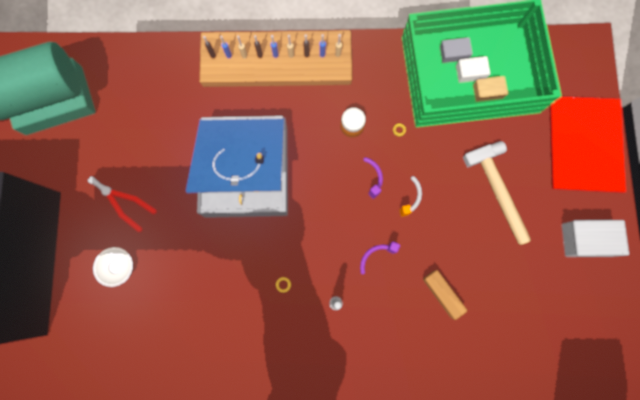

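The real pin has the orange handle: side (361,305), top (406,209). It could be mistaken for the purple-handled pins at side (352,264) and (309,320), top (376,190) and (395,247). The box has its lid half open at side (280,165), top (240,165). Next I take close crops.

```bash
cat > h.py <<'E'
import cv2, numpy as np
from station import r
from scipy.optimize import least_squares
np.set_printoptions(precision=4,suppress=True)
def cal(n):
    c=r.calibration(n); f=200/np.tan(np.radians(c['fov_y'])/2)
    K=np.array([[f,0,c['cx']],[0,f,c['cy']],[0,0,1]]); return K,np.array(c['dist']),np.array(c['cam_to_world'])
C={n:cal(n) for n in("side","top")}
def ray(n,p):
    K,d,T=C[n]; u=cv2.undistortPoints(np.array([[p]],float),K,d)[0,0]
    return T[:3,3],T[:3,:3]@np.array([u[0],u[1],1])
def onz(n,p,z):
    o,v=ray(n,p); return o+v*(z-o[2])/v[2]
def proj(n,P):
    K,d,T=C[n]; W=np.linalg.inv(T); P=np.atleast_2d(P).astype(float)
    return cv2.projectPoints(P,cv2.Rodrigues(W[:3,:3])[0],W[:3,3],K,d)[0][:,0]
def tri(ps,pt):
    A=[];b=[]
    for n,p in(("side",ps),("top",pt)):
        o,v=ray(n,p); v=v/np.linalg.norm(v); M=np.eye(3)-np.outer(v,v); A.append(M);b.append(M@o)
    return np.linalg.lstsq(np.vstack(A),np.hstack(b),rcond=None)[0]
def crop(img,x0,y0,x1,y1,s,name):
    c=cv2.resize(img[y0:y1,x0:x1],None,fx=s,fy=s,interpolation=cv2.INTER_CUBIC)
    cv2.imwrite(name,c)
E
python3 - <<'E'
from h import *
s=cv2.imread('pics/side0.png');t=cv2.imread('pics/top0.png')
crop(s,335,230,435,330,6,'pics/c_sp.png')
crop(t,350,150,450,250,6,'pics/c_tp.png')
crop(s,210,95,350,225,5.5/1.2,'pics/c_sb.png')
crop(t,175,105,305,225,5,'pics/c_tb.png')
E
```

```text
(no output)
```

View pics/c_sp.png

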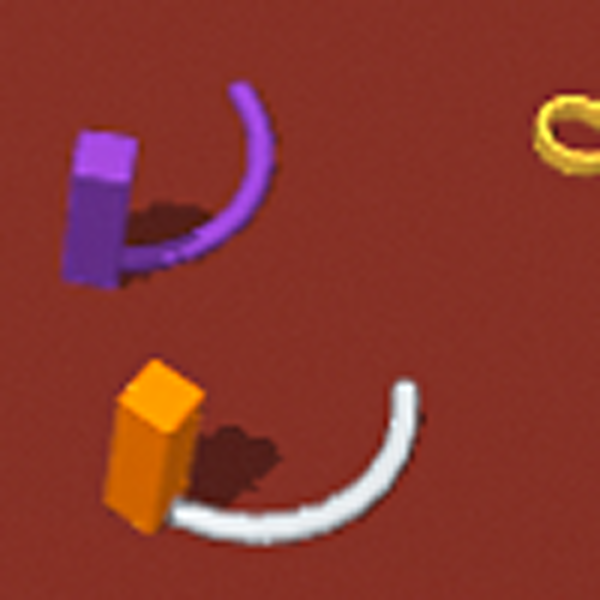

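View pics/c_tp.png

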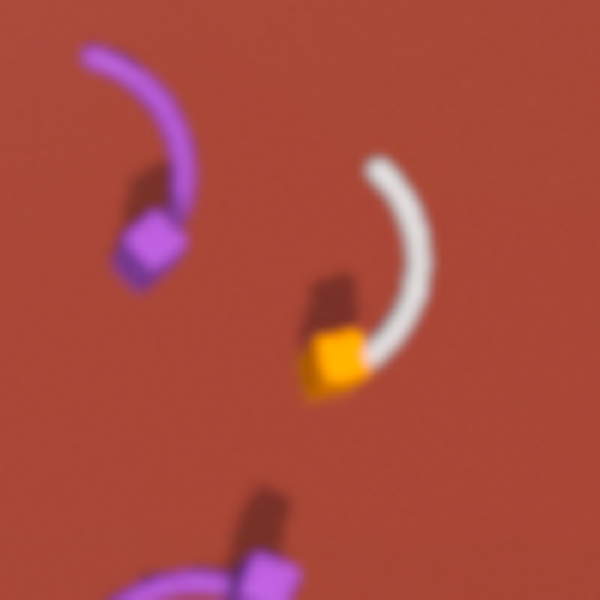

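View pics/c_sb.png

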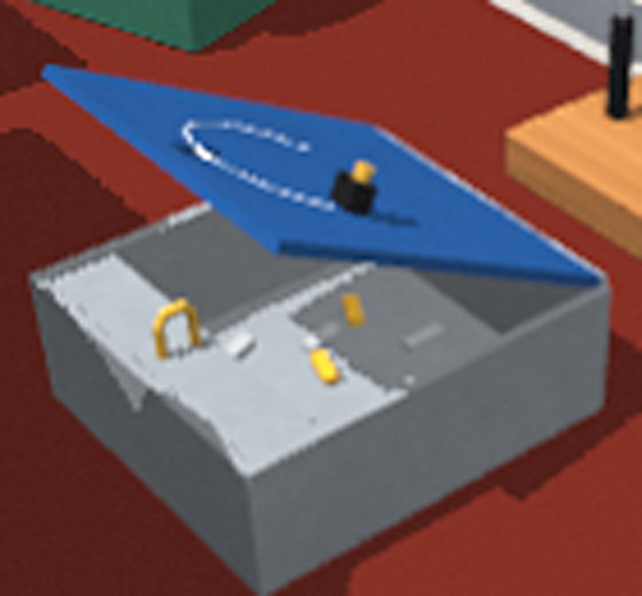

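View pics/c_tb.png

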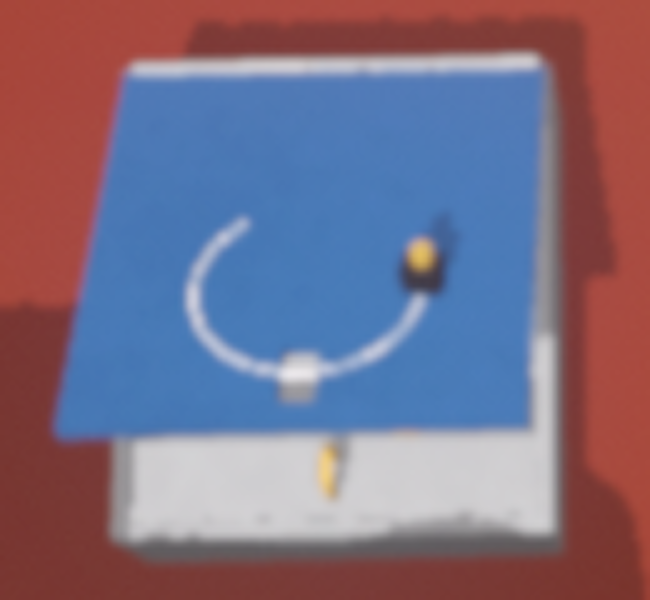

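```bash
cat >> h.py <<'E'
def un(u,x0,y0,s): u=np.array(u,float); return (u+.5)/s-.5+np.array([x0,y0])
def boxpts(par,P,lid=None):
    x,y,th=par[:3]; c,s=np.cos(th),np.sin(th); P=np.atleast_2d(P).astype(float).copy()
    if lid is not None:
        d=98-P[:,0]; h=P[:,2]-70; a=lid
        P=np.c_[98-d*np.cos(a)+h*0+h*np.sin(a),P[:,1],70+d*np.sin(a)+h*np.cos(a)]
    P=P/1000
    return np.c_[x+c*P[:,0]-s*P[:,1],y+s*P[:,0]+c*P[:,1],P[:,2]]
E
python3 - <<'E'
from h import *
S=lambda *u:un(u,210,95,5.5/1.2); T=lambda *u:un(u,175,105,5)
obs=[("side",S(248,475),(-100,-90,70),0),("side",S(265,594),(-100,-90,0),0),("side",S(33,280),(-100,90,70),0),("side",S(55,396),(-100,90,0),0),
("side",S(608,285),(100,-90,70),0),("side",S(603,406),(100,-90,0),0),
("top",T(557,540),(-100,-90,70),0),("top",T(112,540),(-100,90,70),0),
("side",S(280,243),(-102,-88,76),1),("side",S(43,66),(-102,88,76),1),("top",T(532,430),(-102,-88,76),1),("top",T(57,432),(-102,88,76),1),("top",T(545,68),(98,-88,76),1),("top",T(127,72),(98,88,76),1)]
def f(p):
    return np.concatenate([proj(n,boxpts(p,P,p[3] if l else None))[0]-u for n,u,P,l in obs])
# allow plate front extent to be free
s=least_squares(f,[0.6,0.05,0,0.4],loss='soft_l1')
print(s.x,s.cost); print(f(s.x).reshape(-1,2))
# eye height/lid check
for n,u in(("side",S(178,303)),("top",T(330,450))): print(n,u,proj(n,boxpts(s.x,(-75,0,92))))
# stop on lid: circle angle
L=s.x[3]
for a in (240,247,255,262,270):
    q=np.radians(a);P=(-30+45*np.cos(q),45*np.sin(q),76)
    print(a,proj("side",boxpts(s.x,P,L)),proj("top",boxpts(s.x,P,L)))
print('stop obs',S(352,205),T(422,285))
print("press",boxpts(s.x,(98-178,55,76),L), "shut",boxpts(s.x,(-80,55,76)), "lockc",boxpts(s.x,(-30,0,76)))
# pin
s6=lambda *u:un(u,335,230,6); t6=lambda *u:un(u,350,150,6)
print('handle top',tri(s6(160,395),t6(342,355)), 'z50',onz("side",s6(160,395),.05),onz("top",t6(342,355),.05))
print('tip',tri(s6(405,393),t6(377,170)),onz("side",s6(405,393),.0035),onz("top",t6(377,170),.0035))
E
```

```text
[0.6094 0.087  0.0097 0.4925] 7.688126006762323
[[-0.2103  0.0989]
 [-0.7202  0.6597]
 [-1.3121 -0.947 ]
 [-0.6385 -0.5945]
 [ 0.4345  0.7484]
 [-0.2379  0.0293]
 [-0.0002 -2.2574]
 [ 0.8987 -0.1097]
 [-0.9775 -0.1827]
 [-0.6282 -0.1937]
 [ 0.2347 -1.1919]
 [ 0.4309  0.6702]
 [ 0.1557 -2.3209]
 [ 0.2029 -1.2711]]
side [248.4455 160.7182] [[247.2157 161.1169]]
top [240.6 194.6] [[240.4315 197.5272]]
240 [[274.8349 138.1192]] [[256.4402 170.0436]]
247 [[277.5744 138.9199]] [[257.8586 168.0978]]
255 [[280.5693 139.675 ]] [[259.0858 165.7763]]
262 [[283.0221 140.1848]] [[259.8003 163.6952]]
270 [[285.5812 140.5861]] [[260.1965 161.3025]]
stop obs [286.4091 139.3364] [259.  161.6]
press [[0.5528 0.1414 0.1595]] shut [[0.5289 0.1412 0.076 ]] lockc [[0.5794 0.0867 0.076 ]]
handle top [ 0.514  -0.2549  0.0469] z50 [ 0.5129 -0.2563  0.05  ] [ 0.5131 -0.254   0.05  ]
tip [ 0.5896 -0.2793  0.0019] [ 0.5896 -0.2803  0.0035] [ 0.5884 -0.2783  0.0035]
```

```bash
cat >> h.py <<'E'
from scipy.spatial.transform import Rotation as R
def tool(dw_mm):
    o=r.observe(); return R.from_quat(o['tool_rot']).inv().apply(dw_mm)
def st():
    o=r.observe(); M=R.from_quat(o['tool_rot']).as_matrix()
    print('t',o['clock'],'p',o['ee_pos'],'F',o['force'],'open',o['opening']); print('axes x',M[:,0],'y',M[:,1],'z',M[:,2])
E
python3 - <<'E'
from h import *
for p in((73,157),(187,118)):print('side floor',onz("side",p,0))
for p in((43,343),(60,186)):print('top floor', onz("top",p,0),onz("top",p,.2))
print(tri((57,88),(43,343)),tri((168,62),(60,186)))
o=r.observe()
P=o['ee_pos']; 
for w in((.19,.40,.23),(.35,.24,.23),(.552,.141,.20)):
    w=np.array(w); print((w-P)*1000, tool((w-P)*1000)); P=w
E
```

```text
side floor [0.2694 0.4914 0.    ]
side floor [0.5705 0.4864 0.    ]
top floor [0.2535 0.4992 0.    ] [0.2727 0.3944 0.2   ]
top floor [0.5822 0.4946 0.    ] [0.541  0.3906 0.2   ]
[0.2866 0.386  0.2119] [0.535  0.3928 0.1991]
[  37.9988 -205.8651   26.0808] [ -86.9593 -190.4592  -25.8445]
[ 160. -160.    0.] [-194.1289 -116.2496    0.1506]
[202. -99. -30.] [-220.019   -46.8254   30.067 ]
```

Call:
{"fn": "servo_tool", "kwargs": {
  "targets": [
    {"jaw": -1,"linear": [-12.5,-39.3,-5],"dr": [0,0,0]},
    {"jaw": -1,"linear": [-12.5,-39.3,-5],"dr": [0,0,0]},
    {"jaw": -1,"linear": [-12.5,-39.3,-5],"dr": [0,0,0]},
    {"jaw": -1,"linear": [-12.5,-39.3,-5],"dr": [0,0,0]},
    {"jaw": -1,"linear": [-12.5,-39.3,-5],"dr": [0,0,0]}
  ],
  "newtons": 40
}}

```text
clock: 0.6
ee_pos: [0.1648, 0.3986, 0.2293]
tool_rot: [0.123, 0.992, -0.0, -0.0]
force: [0.4, 0.2, 1.3]
opening: 0.0122
```

Call:
{"fn": "servo_tool", "kwargs": {
  "targets": [
    {"jaw": -1,"linear": [-31.2,-15.8,0],"dr": [0,0,0]},
    {"jaw": -1,"linear": [-31.2,-15.8,0],"dr": [0,0,0]},
    {"jaw": -1,"linear": [-31.2,-15.8,0],"dr": [0,0,0]},
    {"jaw": -1,"linear": [-31.2,-15.8,0],"dr": [0,0,0]},
    {"jaw": -1,"linear": [-31.2,-15.8,0],"dr": [0,0,0]},
    {"jaw": -1,"linear": [-31.2,-15.8,0],"dr": [0,0,0]},
    {"jaw": -1,"linear": [-31.2,-15.8,0],"dr": [0,0,0]}
  ]
}}

```text
clock: 1.3
ee_pos: [0.3506, 0.2388, 0.2295]
tool_rot: [0.123, 0.992, 0.0, -0.0]
force: [0.1, 0.8, 0.5]
opening: 0.0001
```

Run:
```python
from h import *
st()
P=r.observe()['ee_pos']
w=np.array((.545,.141,.20)); print(tool((w-P)*1000))
```

```text
t 1.3 p [0.3506 0.2388 0.2295] F [0.0579 0.7974 0.5164] open 9.671927961173462e-05
axes x [-0.97    0.2433  0.0002] y [0.2433 0.97   0.    ] z [-0.0001  0.0001 -1.    ]
[-212.3776  -47.5304   29.4384]
```

Call:
{"fn": "servo_tool", "kwargs": {
  "targets": [
    {"jaw": -1,"linear": [-36,-8,3],"dr": [0,0,0]},
    {"jaw": -1,"linear": [-36,-8,3],"dr": [0,0,0]},
    {"jaw": -1,"linear": [-36,-8,3],"dr": [0,0,0]},
    {"jaw": -1,"linear": [-36,-8,5],"dr": [0,0,0]},
    {"jaw": -1,"linear": [-36,-8,7],"dr": [0,0,0]},
    {"jaw": -1,"linear": [-36,-8,10],"dr": [0,0,0]},
    {"jaw": -1,"linear": [0,0,10],"dr": [0,0,0]},
    {"jaw": -1,"linear": [0,0,10],"dr": [0,0,0]}
  ]
}}

```text
clock: 2.1
ee_pos: [0.5476, 0.1403, 0.1774]
tool_rot: [0.123, 0.992, -0.001, -0.0]
force: [0.0, 1.0, -0.7]
opening: -0.0002
```

Call:
{"fn": "servo_tool", "kwargs": {
  "targets": [
    {"jaw": -1,"linear": [0,0,5],"dr": [0,0,0]},
    {"jaw": -1,"linear": [0,0,5],"dr": [0,0,0]},
    {"jaw": -1,"linear": [2,0.5,5],"dr": [0,0,0]},
    {"jaw": -1,"linear": [2,0.5,5],"dr": [0,0,0]}
  ]
}}

```text
clock: 2.5
ee_pos: [0.5437, 0.1434, 0.1586]
tool_rot: [0.122, 0.993, 0.0, 0.0]
force: [0.1, 0.4, -0.1]
opening: -0.0
```

Run:
```python
from h import *
st()
f=r.grab_frame("side"); crop(f[:,:,::-1],200,60,360,225,3.5,'pics/p1.png')
```

```text
t 2.5 p [0.5437 0.1434 0.1586] F [ 0.0767  0.4477 -0.0807] open -3.176120391423924e-05
axes x [-0.9701  0.2426 -0.0003] y [0.2426 0.9701 0.0009] z [ 0.0005  0.0008 -1.    ]
```

View pics/p1.png

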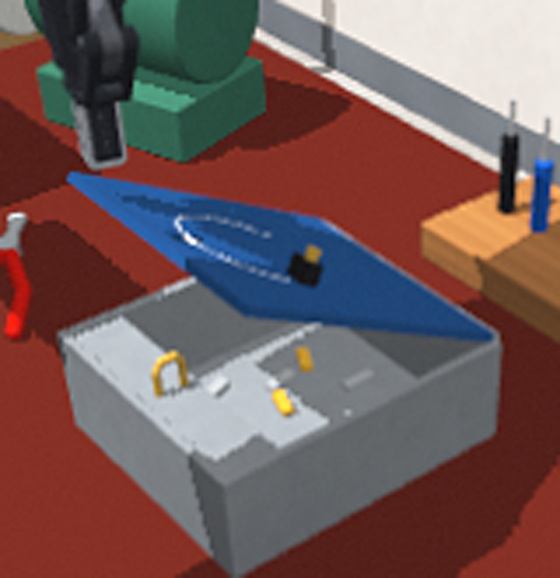

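Run:
```python
from h import *
for P in((.5437,.1434,.1586),(.5437,.1434,.1786)):print((proj("side",P)-[200,60])*3.5)
par=(.6094,.087,.0097)
for L in(.4,.45,.5):print(L,(proj("side",boxpts(par,[(-102,-88,76),(-102,88,76),(-80,55,76)],L))-[200,60])*3.5, boxpts(par,[(-80,55,76)],L))
```

```text
[[111.2964 203.8757]]
[[106.0646 171.4571]]
0.4 [[232.2908 340.5512]
 [ 55.8217 201.6986]
 [119.0275 226.0228]] [[0.5453 0.1414 0.1448]]
0.45 [[238.2708 321.9656]
 [ 60.0469 185.039 ]
 [123.1492 211.2371]] [[0.5492 0.1414 0.1528]]
0.5 [[245.1244 303.2229]
 [ 65.0941 168.3369]
 [127.9745 196.4216]] [[0.5535 0.1415 0.1606]]
```

Run:
```python
from h import *
for n,b in(("side",(205,60,265,130)),("top",(180,100,300,220))):
    f=r.grab_frame(n)[:,:,::-1]; cv2.imwrite(f'pics/p2{n}f.png',f); crop(f,*b,8 if n=="side" else 4,f'pics/p2{n}.png')
a=cv2.imread('pics/p2side.png');b=cv2.imread('pics/p2top.png')
h=560; a=cv2.copyMakeBorder(a,0,h-a.shape[0],0,0,0) if a.shape[0]<h else a; b=cv2.copyMakeBorder(b,0,a.shape[0]-b.shape[0],0,0,0)
cv2.imwrite('pics/p2b.png',cv2.resize(np.hstack([a,b]),None,fx=.8,fy=.8))
print(a.shape,b.shape)
```

```text
(560, 480, 3) (560, 480, 3)
```

View pics/p2b.png

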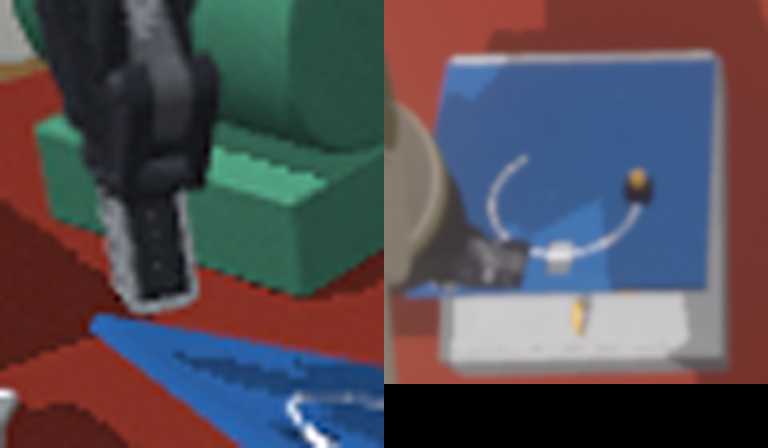

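Run:
```python
from h import *
st()
for z in(.1586,.18):
  P=(.5437,.1434,z);print(proj("side",P),proj("top",P))
print(tri((229.2,106.5),(221,176.6)))
o,v=ray("side",(229.2,106.5))
for x in(.52,.5437,.58,.6):print(o+v*(x-o[0])/v[0])
```

```text
t 2.65 p [0.5436 0.1432 0.1586] F [-0.2293 -0.4584  0.3275] open -0.00015958842570782257
axes x [-0.9701  0.2427  0.0003] y [0.2427 0.9701 0.0002] z [-0.0002  0.0003 -1.    ]
[[231.799  118.2502]] [[204.6446 187.0245]]
[[230.1977 108.3266]] [[202.0233 184.7876]]
[0.5407 0.1089 0.2028]
[0.52   0.0963 0.2109]
[0.5437 0.1464 0.1826]
[0.58   0.2232 0.1393]
[0.6    0.2655 0.1154]
```

Call:
{"fn": "servo_tool", "kwargs": {
  "targets": [
    {"jaw": -1,"linear": [0,0,3],"dr": [0,0,0]},
    {"jaw": -1,"linear": [0,0,3],"dr": [0,0,0]}
  ]
}}

```text
clock: 2.85
ee_pos: [0.5442, 0.1429, 0.1527]
tool_rot: [0.123, 0.992, 0.0, 0.0]
force: [0.3, 0.5, -0.5]
opening: 0.0005
```

Call:
{"fn": "servo_tool", "kwargs": {
  "targets": [
    {"jaw": -1,"linear": [0,0,3],"dr": [0,0,0]},
    {"jaw": -1,"linear": [0,0,3],"dr": [0,0,0]}
  ]
}}

```text
clock: 3.05
ee_pos: [0.544, 0.1428, 0.1463]
tool_rot: [0.123, 0.992, 0.0, -0.0]
force: [-0.7, 0.0, 0.2]
opening: -0.0001
```

Call:
{"fn": "servo_tool", "kwargs": {
  "targets": [
    {"jaw": -1,"linear": [0,0,3],"dr": [0,0,0]},
    {"jaw": -1,"linear": [0,0,3],"dr": [0,0,0]}
  ]
}}

```text
clock: 3.25
ee_pos: [0.5437, 0.1429, 0.1405]
tool_rot: [0.123, 0.992, 0.0, -0.0]
force: [-3.6, 0.2, 4.7]
opening: -0.0002
```

Run:
```python
from h import *
st()
f=r.grab_frame("side"); crop(f[:,:,::-1],200,60,360,225,3.5,'pics/p3.png')
```

```text
t 3.25 p [0.5437 0.1429 0.1405] F [-3.5798  0.223   4.739 ] open -0.00022147976647546094
axes x [-0.97    0.2433  0.0006] y [0.2433 0.97   0.0001] z [-0.0006  0.0002 -1.    ]
```

View pics/p3.png

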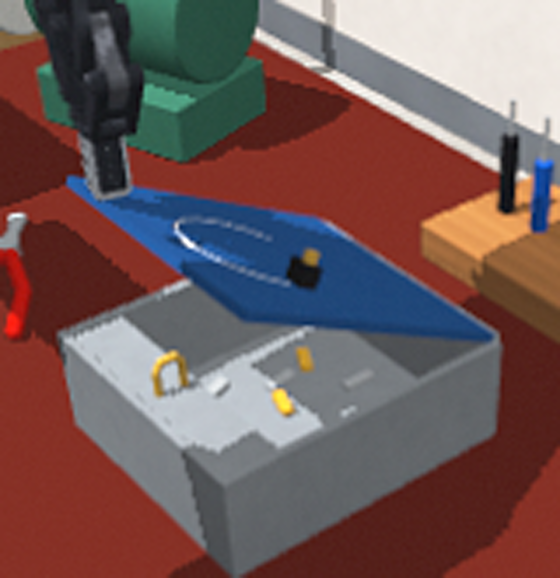

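Call:
{"fn": "servo_tool", "kwargs": {
  "targets": [
    {"jaw": -1,"linear": [1.9,-0.5,4],"dr": [0,0,0]},
    {"jaw": -1,"linear": [1.9,-0.5,4],"dr": [0,0,0]},
    {"jaw": -1,"linear": [1.8,-0.5,4],"dr": [0,0,0]},
    {"jaw": -1,"linear": [1.7,-0.5,4],"dr": [0,0,0]}
  ]
}}

```text
clock: 3.7
ee_pos: [0.5362, 0.1428, 0.1242]
tool_rot: [0.123, 0.992, 0.0, -0.0]
force: [-2.5, 0.0, 4.8]
opening: 0.0002
```

Call:
{"fn": "servo_tool", "kwargs": {
  "targets": [
    {"jaw": -1,"linear": [1.6,-0.4,4],"dr": [0,0,0]},
    {"jaw": -1,"linear": [1.5,-0.4,4],"dr": [0,0,0]},
    {"jaw": -1,"linear": [1.4,-0.4,4],"dr": [0,0,0]},
    {"jaw": -1,"linear": [1.3,-0.3,4],"dr": [0,0,0]}
  ]
}}

```text
clock: 4.1
ee_pos: [0.5305, 0.1426, 0.1083]
tool_rot: [0.123, 0.992, 0.0, 0.0]
force: [-0.8, 0.5, 2.6]
opening: -0.0001
```

Call:
{"fn": "servo_tool", "kwargs": {
  "targets": [
    {"jaw": -1,"linear": [1.2,-0.3,4],"dr": [0,0,0]},
    {"jaw": -1,"linear": [1.1,-0.3,4],"dr": [0,0,0]},
    {"jaw": -1,"linear": [1.0,-0.2,4],"dr": [0,0,0]},
    {"jaw": -1,"linear": [0.9,-0.2,4],"dr": [0,0,0]}
  ]
}}

```text
clock: 4.5
ee_pos: [0.526, 0.1426, 0.0922]
tool_rot: [0.123, 0.992, -0.0, -0.0]
force: [-0.3, -0.5, 2.9]
opening: 0.0002
```

Run:
```python
from h import *
st()
f=r.grab_frame("side"); crop(f[:,:,::-1],200,60,360,225,3.5,'pics/p4.png')
```

```text
t 4.5 p [0.526  0.1426 0.0922] F [-0.2556 -0.5437  2.8795] open 0.0002363083996759134
axes x [-0.9699  0.2434  0.0001] y [ 0.2434  0.9699 -0.    ] z [-0.0001 -0.     -1.    ]
```

View pics/p4.png

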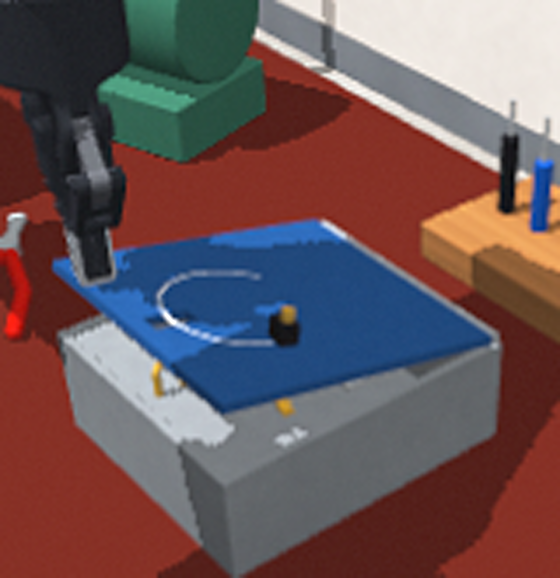

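Call:
{"fn": "servo_tool", "kwargs": {
  "targets": [
    {"jaw": -1,"linear": [0.8,-0.2,4],"dr": [0,0,0]},
    {"jaw": -1,"linear": [0.7,-0.2,4],"dr": [0,0,0]},
    {"jaw": -1,"linear": [0.6,-0.1,4],"dr": [0,0,0]}
  ]
}}

```text
clock: 4.85
ee_pos: [0.5238, 0.1427, 0.0802]
tool_rot: [0.123, 0.992, -0.0, -0.0]
force: [-0.4, -0.6, 2.5]
opening: -0.0003
```

Call:
{"fn": "servo_tool", "kwargs": {
  "targets": [
    {"jaw": -1,"linear": [0.5,-0.1,3],"dr": [0,0,0]},
    {"jaw": -1,"linear": [0.4,-0.1,3],"dr": [0,0,0]},
    {"jaw": -1,"linear": [0.3,0,3],"dr": [0,0,0]}
  ]
}}

```text
clock: 5.15
ee_pos: [0.5227, 0.1427, 0.0713]
tool_rot: [0.123, 0.992, -0.0, -0.0]
force: [-1.9, -0.7, 3.0]
opening: -0.0004
```

Call:
{"fn": "servo_tool", "kwargs": {
  "targets": [
    {"jaw": -1,"linear": [0.2,0,2],"dr": [0,0,0]},
    {"jaw": -1,"linear": [0.2,0,2],"dr": [0,0,0]}
  ]
}}

```text
clock: 5.35
ee_pos: [0.5224, 0.1429, 0.0675]
tool_rot: [0.123, 0.992, 0.0, 0.0]
force: [-2.1, -0.3, 2.0]
opening: -0.0003
```

Run:
```python
from h import *
st()
f=r.grab_frame("side"); crop(f[:,:,::-1],200,60,360,225,3.5,'pics/p5.png')
```

```text
t 5.35 p [0.5224 0.1429 0.0675] F [-2.0902 -0.3154  2.0363] open -0.0002956714963544599
axes x [-0.9699  0.2433 -0.    ] y [0.2433 0.9699 0.    ] z [ 0.  0. -1.]
```

View pics/p5.png

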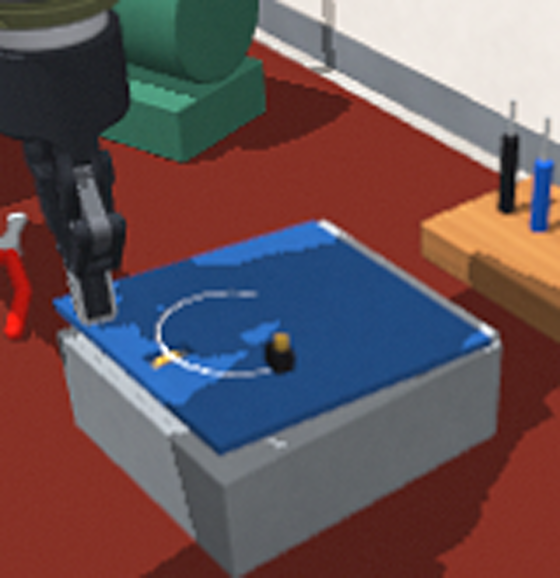

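Lid is nearly shut: front edge at crop (220,450) sits about 10 mm above the rim, and the eye is emerging at (165,355). I carry on gently and watch the force.

Call:
{"fn": "servo_tool", "kwargs": {
  "targets": [
    {"jaw": -1,"linear": [0.2,0,2],"dr": [0,0,0]},
    {"jaw": -1,"linear": [0.1,0,2],"dr": [0,0,0]}
  ]
}}

```text
clock: 5.6
ee_pos: [0.5221, 0.143, 0.0635]
tool_rot: [0.123, 0.992, 0.0, 0.0]
force: [-2.2, -0.7, 1.9]
opening: -0.0002
```

Call:
{"fn": "servo_tool", "kwargs": {
  "targets": [
    {"jaw": -1,"linear": [0.1,0,1.5],"dr": [0,0,0]},
    {"jaw": -1,"linear": [0,0,1.5],"dr": [0,0,0]}
  ]
}}

```text
clock: 5.8
ee_pos: [0.5219, 0.143, 0.0605]
tool_rot: [0.123, 0.992, 0.0, -0.0]
force: [-1.3, -0.4, 2.8]
opening: -0.0003
```

Call:
{"fn": "servo_tool", "kwargs": {
  "targets": [
    {"jaw": -1,"linear": [0,0,1.5],"dr": [0,0,0]}
  ]
}}

```text
clock: 5.9
ee_pos: [0.5219, 0.1431, 0.059]
tool_rot: [0.123, 0.992, 0.0, -0.0]
force: [-1.8, -1.0, 1.7]
opening: -0.0001
```

Call:
{"fn": "servo_tool", "kwargs": {
  "targets": [
    {"jaw": -1,"linear": [0,0,1.5],"dr": [0,0,0]}
  ]
}}

```text
clock: 6.0
ee_pos: [0.5219, 0.1431, 0.0574]
tool_rot: [0.123, 0.992, 0.0, -0.0]
force: [-1.7, -1.0, 1.8]
opening: -0.0
```

Call:
{"fn": "servo_tool", "kwargs": {
  "targets": [
    {"jaw": -1,"linear": [0,0,1],"dr": [0,0,0]}
  ]
}}

```text
clock: 6.1
ee_pos: [0.5218, 0.1431, 0.0564]
tool_rot: [0.123, 0.992, 0.0, -0.0]
force: [-1.5, -0.1, 2.7]
opening: 0.0002
```

Call:
{"fn": "servo_tool", "kwargs": {
  "targets": [
    {"jaw": -1,"linear": [0,0,1],"dr": [0,0,0]}
  ]
}}

```text
clock: 6.2
ee_pos: [0.5219, 0.1431, 0.0555]
tool_rot: [0.123, 0.992, 0.0, -0.0]
force: [-1.0, -1.7, 1.9]
opening: 0.0002
```

Run:
```python
from h import *
st()
f=r.grab_frame("side"); crop(f[:,:,::-1],200,60,360,225,3.5,'pics/p6.png')
```

```text
t 6.2 p [0.5219 0.1431 0.0555] F [-1.0219 -1.6816  1.9041] open 0.0002457651825569735
axes x [-0.9699  0.2433  0.0001] y [0.2433 0.9699 0.0002] z [-0.0001  0.0002 -1.    ]
```

View pics/p6.png

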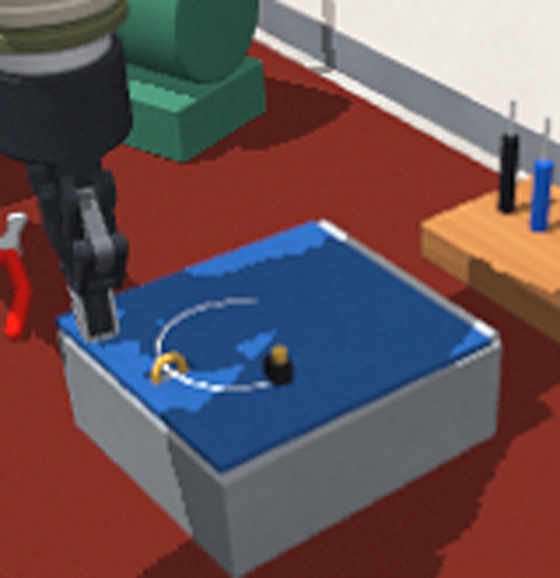

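Call:
{"fn": "servo_tool", "kwargs": {
  "targets": [
    {"jaw": -1,"linear": [0,0,1],"dr": [0,0,0]}
  ]
}}

```text
clock: 6.35
ee_pos: [0.522, 0.1431, 0.0546]
tool_rot: [0.123, 0.992, 0.0, 0.0]
force: [-1.7, -1.5, 1.6]
opening: 0.0001
```

Call:
{"fn": "servo_tool", "kwargs": {
  "targets": [
    {"jaw": -1,"linear": [0,0,1],"dr": [0,0,0]}
  ]
}}

```text
clock: 6.45
ee_pos: [0.522, 0.1431, 0.0536]
tool_rot: [0.123, 0.992, 0.0, -0.0]
force: [-1.0, 0.4, 1.9]
opening: 0.0
```

Call:
{"fn": "servo_tool", "kwargs": {
  "targets": [
    {"jaw": -1,"linear": [0,0,1],"dr": [0,0,0]}
  ]
}}

```text
clock: 6.55
ee_pos: [0.522, 0.1431, 0.0525]
tool_rot: [0.123, 0.992, 0.0, -0.0]
force: [-2.4, -0.0, 2.0]
opening: 0.0003
```

Call:
{"fn": "servo_tool", "kwargs": {
  "targets": [
    {"jaw": -1,"linear": [0,0,1],"dr": [0,0,0]}
  ]
}}

```text
clock: 6.65
ee_pos: [0.5219, 0.1431, 0.0515]
tool_rot: [0.123, 0.992, 0.0, -0.0]
force: [-1.2, 0.2, 2.6]
opening: 0.0001
```

Call:
{"fn": "servo_tool", "kwargs": {
  "targets": [
    {"jaw": -1,"linear": [0,0,1],"dr": [0,0,0]}
  ]
}}

```text
clock: 6.75
ee_pos: [0.522, 0.1431, 0.0505]
tool_rot: [0.123, 0.992, 0.0, -0.0]
force: [-1.7, -0.3, 2.5]
opening: 0.0
```

Run:
```python
from h import *
st()
f=r.grab_frame("side"); crop(f[:,:,::-1],200,60,360,225,3.5,'pics/p7.png')
```

```text
t 6.75 p [0.522  0.1431 0.0505] F [-1.7095 -0.2513  2.5338] open 7.987965942977315e-07
axes x [-0.97    0.2433  0.    ] y [0.2433 0.97   0.0002] z [-0.      0.0002 -1.    ]
```

View pics/p7.png

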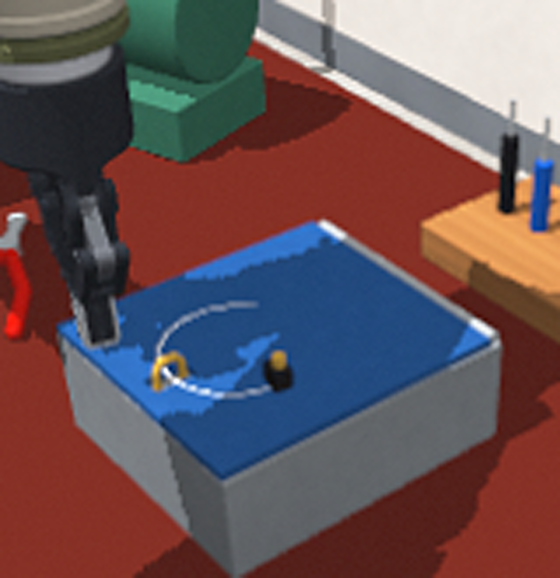

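Call:
{"fn": "servo_tool", "kwargs": {
  "targets": [
    {"jaw": -1,"linear": [0,0,1],"dr": [0,0,0]}
  ]
}}

```text
clock: 6.9
ee_pos: [0.5221, 0.143, 0.0496]
tool_rot: [0.123, 0.992, 0.0, 0.0]
force: [-1.4, 0.1, 2.0]
opening: -0.0001
```

Call:
{"fn": "servo_tool", "kwargs": {
  "targets": [
    {"jaw": -1,"linear": [0,0,1],"dr": [0,0,0]}
  ]
}}

```text
clock: 7.0
ee_pos: [0.5221, 0.1431, 0.0493]
tool_rot: [0.123, 0.992, 0.0, -0.0]
force: [-8.3, -1.4, 20.4]
opening: -0.0003
```

Call:
{"fn": "servo_tool", "kwargs": {
  "targets": [
    {"jaw": -1,"linear": [0,0,1],"dr": [0,0,0]}
  ]
}}

```text
clock: 7.1
ee_pos: [0.5221, 0.1432, 0.0491]
tool_rot: [0.123, 0.992, 0.0, -0.0]
force: [-12.8, -2.4, 32.3]
opening: -0.0002
```

Call:
{"fn": "servo_tool", "kwargs": {
  "targets": [
    {"jaw": -1,"linear": [0,0,-3],"dr": [0,0,0]},
    {"jaw": -1,"linear": [0,0,-12],"dr": [0,0,0]},
    {"jaw": -1,"linear": [0,0,-25],"dr": [0,0,0]},
    {"jaw": -1,"linear": [0,0,-35],"dr": [0,0,0]},
    {"jaw": -1,"linear": [20,0,-35],"dr": [0,0,0]}
  ]
}}

```text
clock: 7.6
ee_pos: [0.5037, 0.1467, 0.1592]
tool_rot: [0.124, 0.992, -0.001, 0.001]
force: [0.6, 2.1, 0.2]
opening: -0.0002
```

Run:
```python
from h import *
st(); print(r.grip_point_offset)
P=r.observe()['ee_pos']
w=np.array((.48,-.16,.16)); print(tool((w-P)*1000))
f=r.grab_frame("side")[:,:,::-1]; cv2.imwrite('pics/s1.png',f);crop(f,210,95,350,225,5.5/1.2,'pics/s1b.png')
f=r.grab_frame("top")[:,:,::-1]; cv2.imwrite('pics/t1.png',f);crop(f,175,105,305,225,5,'pics/t1b.png')
```

```text
t 7.6 p [0.5037 0.1467 0.1592] F [0.5608 2.1048 0.2314] open -0.0001903368328920087
axes x [-0.9694  0.2455 -0.0015] y [ 0.2455  0.9694 -0.0009] z [ 0.0013 -0.0012 -1.    ]
0.0187
[ -52.3364 -303.1585   -0.4098]
```

View pics/s1.png

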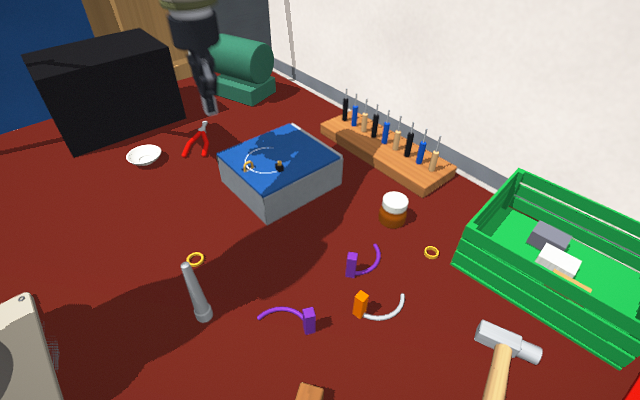

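View pics/t1.png

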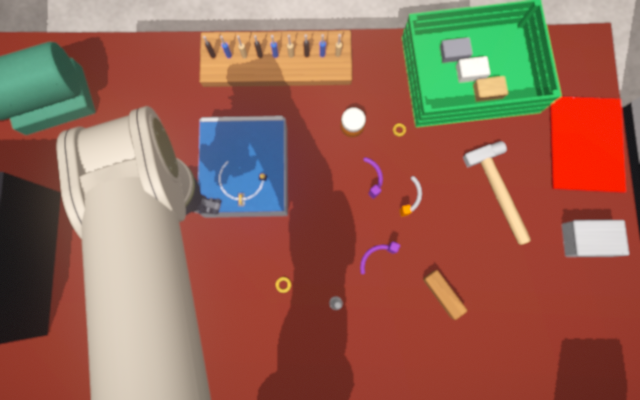

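Run:
```python
from h import *
P=(.5037,.1467,.1592)
print(proj("side",P),proj("top",P),tri((212,113),(217,206)))
print(tri((212,113),(205,206)))
s=cv2.imread('pics/s1.png');t=cv2.imread('pics/t1.png')
a=cv2.resize(s[20:125,160:235],None,fx=5,fy=5,interpolation=2);b=cv2.resize(t[170:233,185:250],None,fx=6,fy=6,interpolation=2)
b=cv2.copyMakeBorder(b,0,max(0,525-b.shape[0]),0,0,0)[:525]
cv2.imwrite('pics/ab.png',np.hstack([a,b]))
```

```text
[[212.4468 124.0281]] [[202.1738 207.9926]] [0.4969 0.1119 0.2007]
[0.5026 0.135  0.188 ]
```

View pics/ab.png

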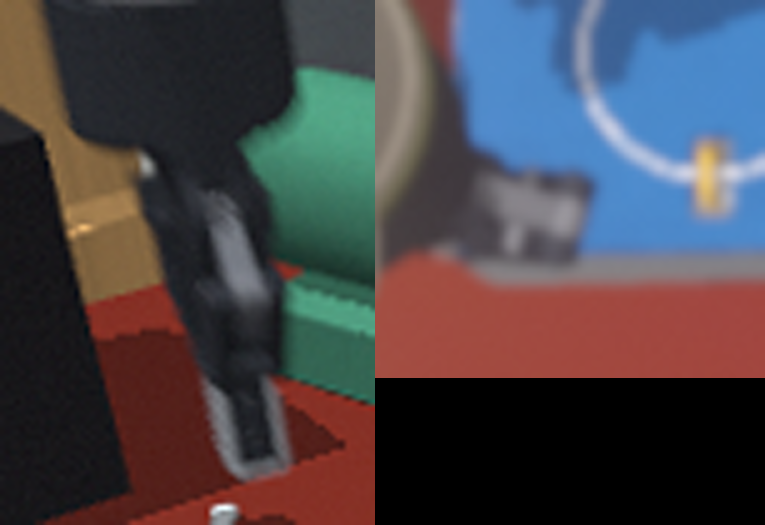

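View pics/t1b.png

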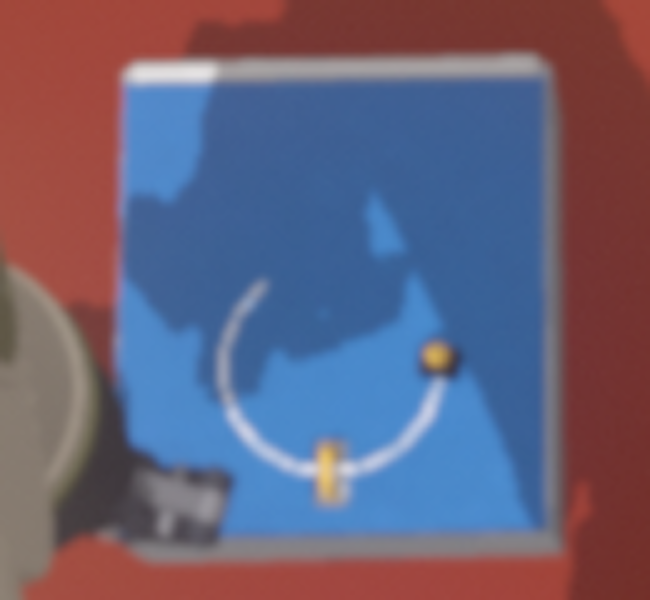

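View pics/s1b.png

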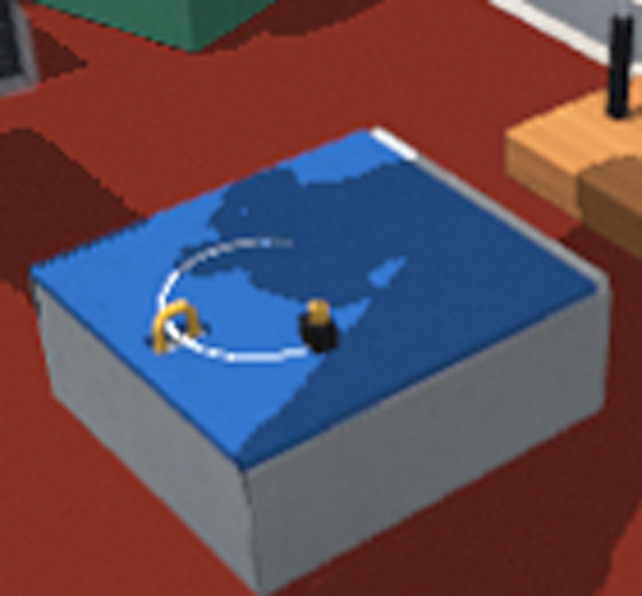

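```bash
cat > fitbox.py <<'E'
from h import *
S=lambda *u:un(u,210,95,5.5/1.2); T=lambda *u:un(u,175,105,5)
obs=[("side",S(244,470),(-102,-88,76)),("side",S(250,475),(-100,-90,70)),("side",S(263,595),(-100,-90,0)),("side",S(30,268),(-102,88,76)),("side",S(55,396),(-100,90,0)),
("side",S(610,285),(100,-90,70)),("side",S(603,408),(100,-90,0)),
("top",T(120,533),(-102,88,76)),("top",T(543,530),(-102,-88,76)),("top",T(545,80),(98,-88,76)),("top",T(125,85),(98,88,76)),
("top",T(328,471),(-75,0,89.5)),("side",S(177,306),(-75,0,89.5)),("top",T(222,360),(-30,45,76)),("side",S(160,300),None)]
obs=obs[:-1]
def f(p):
    return np.concatenate([proj(n,boxpts(p,P))[0]-u for n,u,P in obs])
s=least_squares(f,[0.6,0.05,0],loss='soft_l1'); par=s.x
if __name__=="__main__":
    print(par); print(np.c_[f(par).reshape(-1,2)])
    for v in("side","top"):
        m=[o for o in obs if o[0]==v]
        q=least_squares(lambda p:np.concatenate([proj(n,boxpts(p,P))[0]-u for n,u,P in m]),[.6,.05,0],loss='soft_l1'); print(v,q.x)
    print('lockc',boxpts(par,(-30,0,76)),'eye',boxpts(par,(-75,0,79.5)),'stopmid',boxpts(par,(-30+45*np.cos(np.radians(255)),45*np.sin(np.radians(255)),79.5)))
    a=np.radians(np.arange(45,262,3)); c=np.c_[-30+45*np.cos(a),45*np.sin(a),0*a+76]
    for v,fn,(x0,y0,x1,y1) in(("side",'pics/s1.png',(210,95,350,225)),("top",'pics/t1.png',(175,105,305,225))):
        k=5; im=cv2.resize(cv2.imread(fn)[y0:y1,x0:x1],None,fx=k,fy=k,interpolation=2)
        for p in proj(v,boxpts(par,c)): cv2.circle(im,tuple(int(z) for z in (p-[x0,y0]+.5)*k-.5),2,(0,0,255),-1)
        for p in proj(v,boxpts(par,[(-75,0,89.5),(-75,0,76),(-102,88,76),(-102,-88,76),(98,88,76),(98,-88,76)])): cv2.circle(im,tuple(int(z) for z in (p-[x0,y0]+.5)*k-.5),3,(0,255,0),-1)
        cv2.imwrite(f'pics/ov_{v}.png',im)
E
python3 fitbox.py
```

```text
[0.6103 0.0872 0.01  ]
[[-0.7747 -1.6289]
 [-0.2611 -0.1806]
 [ 0.0735  0.1593]
 [-1.1938 -0.1018]
 [-0.3177 -0.7998]
 [ 0.2532  0.5222]
 [ 0.004  -0.6401]
 [-0.5201  1.3739]
 [ 1.5391 -0.167 ]
 [ 0.0246 -3.9867]
 [ 0.389  -3.1081]
 [ 0.3315 -1.5194]
 [-0.5057  0.5457]
 [ 0.7836  0.8397]]
side [0.6105 0.0864 0.0106]
top [0.6088 0.088  0.0036]
lockc [[0.5803 0.0869 0.076 ]] eye [[0.5353 0.0865 0.0795]] stopmid [[0.5691 0.0433 0.0795]]
```

View pics/ov_side.png

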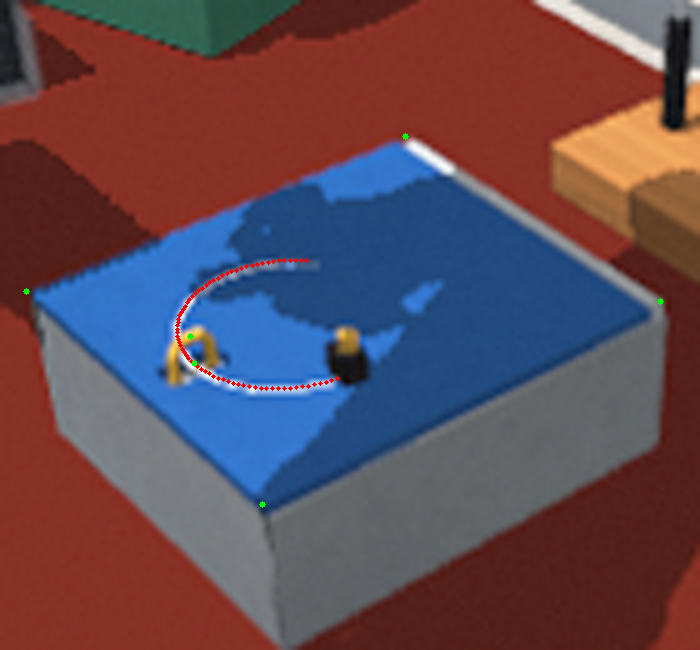

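View pics/ov_top.png

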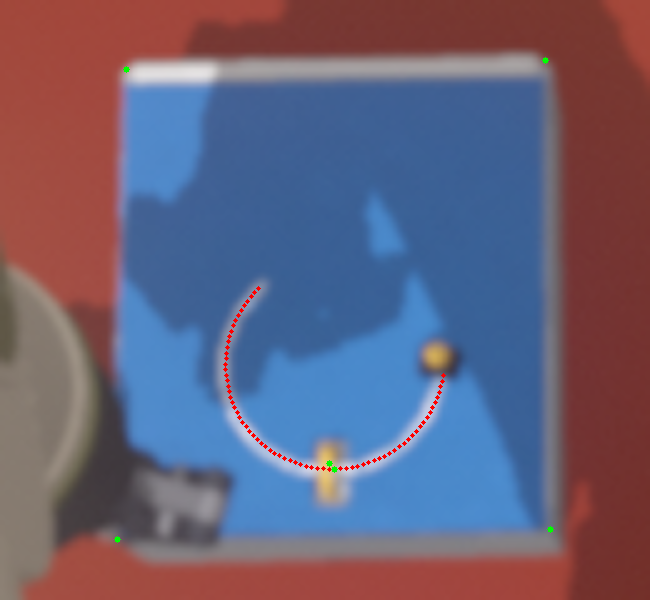

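```bash
cat > fitc.py <<'E'
from fitbox import *
def whitepts(n,fn):
    im=cv2.imread(fn); hsv=cv2.cvtColor(im,cv2.COLOR_BGR2HSV).astype(float)
    a=np.radians(np.arange(60,235,1.0)); a=a[abs(np.degrees(a)-180)>14]
    out=[]
    g=(im[:,:,2].astype(np.float32)) # red channel: white high, blue low
    for t in a:
        rr=np.arange(37,53,.25); P=np.c_[-30+rr*np.cos(t),rr*np.sin(t),0*rr+76]
        px=proj(n,boxpts(par,P)); v=cv2.remap(g,px[:,0].astype(np.float32)[None],px[:,1].astype(np.float32)[None],1)[0]
        v=v-np.median(v); 
        if v.max()<40: continue
        w=np.clip(v-v.max()*.3,0,None); out.append((t,(w*rr).sum()/w.sum()))
    return np.array(out)
if __name__=="__main__":
  for n,fn in(("side",'pics/s1.png'),("top",'pics/t1.png')):
    o=whitepts(n,fn)
    A=np.c_[np.cos(o[:,0]),np.sin(o[:,0])]; b=o[:,1]-45
    q=least_squares(lambda p:A@p[:2]+p[2]-b,[0,0,0],loss='soft_l1',f_scale=.5); q2=least_squares(lambda p:A@p-b,[0,0],loss='soft_l1',f_scale=.5)
    print(n,len(o),'box-frame centre shift mm, radius err',q.x,q2.x)
E
python3 fitc.py
```

```text
side 137 box-frame centre shift mm, radius err [-1.3926 -0.4779 -0.7143] [-0.5421 -0.987 ]
top 146 box-frame centre shift mm, radius err [-1.1533  1.6209 -0.4551] [-0.6531  1.3165]
```

```bash
cat > fitpin.py <<'E'
from h import *
def pinpts(p,L,z0=0):
    x,y,th=p; c,s=np.cos(th),np.sin(th); L=np.atleast_2d(L)/1000.
    return np.c_[x+c*L[:,0]-s*L[:,1],y+s*L[:,0]+c*L[:,1],L[:,2]+z0]
ph=np.radians(np.linspace(0,125,126)); ARC=np.c_[45*np.sin(ph),45-45*np.cos(ph),0*ph+3.5]
COR=np.array([(a,b,z) for z in(50,0) for a,b in((8,8),(8,-8),(-8,-8),(-8,8))])
def fit(cor,arc,tip,p0,z0=0):
    def f(p):
        o=[]
        for n,u in cor:
            q=proj(n,pinpts(p,COR,z0)); o.append(q[np.argmin(((q-u)**2).sum(1))]-u)
        for n,u in arc:
            q=proj(n,pinpts(p,ARC,z0)); d=q-u; i=np.argmin((d**2).sum(1)); o.append(d[i])
        for n,u in tip: o.append(2*(proj(n,pinpts(p,ARC[-1],z0))[0]-u))
        return np.concatenate(o)
    s=least_squares(f,p0,loss='soft_l1',diff_step=1e-4); return s.x,f(s.x)
def overlay(p,n,im,b,k,out,z0=0):
    x0,y0,x1,y1=b; m=cv2.resize(im[y0:y1,x0:x1],None,fx=k,fy=k,interpolation=2)
    for P,c in((ARC[::6],(0,0,255)),(COR,(0,255,0)),([[0,45,0]],(255,0,0))):
        for q in proj(n,pinpts(p,P,z0)): cv2.circle(m,tuple(int(v) for v in (q-[x0,y0]+.5)*k-.5),2,c,-1)
    cv2.imwrite(out,m)
E
python3 - <<'E'
from fitpin import *
s6=lambda *u:un(u,335,230,6); t6=lambda *u:un(u,350,150,6)
cs=[("side",s6(*u)) for u in((157,360),(205,395),(167,433),(117,400),(152,535),(103,500))]
ct=[("top",t6(*u)) for u in((314,337),(358,327),(372,375),(328,387))]
as_=[("side",s6(*u)) for u in((180,513),(265,527),(340,505),(390,450))]
at=[("top",t6(*u)) for u in((372,357),(410,310),(420,250),(405,200))]
ts=[("side",s6(405,393))]; tt=[("top",t6(377,167))]
p0=[.513,-.255,np.radians(-80)]
for nm,a in(("both",(cs+ct,as_+at,ts+tt)),("side",(cs,as_,ts)),("top",(ct,at,tt))):
    p,res=fit(*a,p0); print(nm,p,np.degrees(p[2]),abs(res).max(),'centre',pinpts(p,(0,45,0)))
    if nm=="both":
        print(res.reshape(-1,2))
        overlay(p,"side",cv2.imread('pics/side0.png'),(335,230,435,330),6,'pics/ovps.png'); overlay(p,"top",cv2.imread('pics/top0.png'),(350,150,450,250),6,'pics/ovpt.png')
a=cv2.imread('pics/ovps.png');b=cv2.imread('pics/ovpt.png');cv2.imwrite('pics/ovp.png',cv2.resize(np.hstack([a,b]),None,fx=.66,fy=.66))
E
```

```text
both [ 0.5132 -0.2559 -1.3908] -79.6877154152393 1.115571777471132 centre [[ 0.5575 -0.2478  0.    ]]
[[-0.8847 -0.928 ]
 [-0.0617 -0.9222]
 [ 0.1722 -0.0434]
 [-0.3859 -0.5774]
 [-0.3883  0.5271]
 [-0.54    0.4761]
 [ 0.9371 -0.0649]
 [ 1.1156  0.1427]
 [ 0.5407 -0.4003]
 [ 0.34   -0.9357]
 [ 0.0831 -0.0527]
 [-0.1611  0.1661]
 [ 0.1201  0.2983]
 [ 0.4308  0.184 ]
 [-0.2293 -0.3269]
 [ 0.026  -0.16  ]
 [ 0.1985 -0.0778]
 [ 0.1197 -0.1764]
 [-0.883  -0.5855]
 [ 1.079   0.0443]]
side [ 0.5134 -0.2563 -1.3928] -79.803156028829 0.8193839560593119 centre [[ 0.5577 -0.2483  0.    ]]
top [ 0.5129 -0.255  -1.3885] -79.55630035252094 0.7622465262406024 centre [[ 0.5571 -0.2468  0.    ]]
```

View pics/ovp.png

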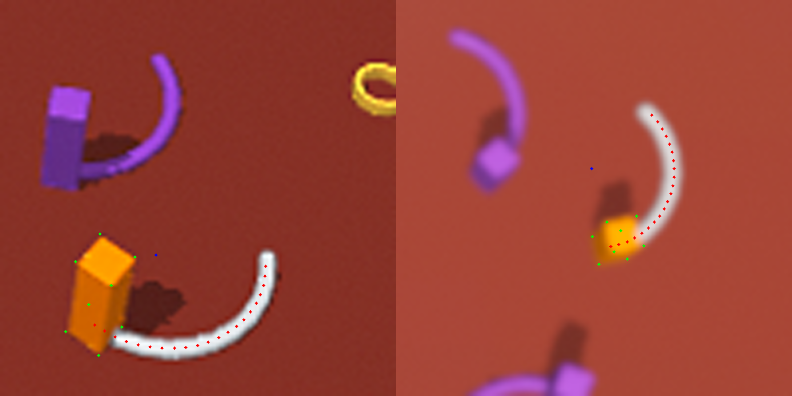

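Call:
{"fn": "servo_tool", "kwargs": {
  "targets": [
    {"jaw": -1,"linear": [-13.5,-48.4,0],"dr": [0,0,0]},
    {"jaw": -1,"linear": [-13.5,-48.4,0],"dr": [0,0,0]},
    {"jaw": -1,"linear": [-13.5,-48.4,0],"dr": [0,0,0]},
    {"jaw": -1,"linear": [-13.5,-48.4,0],"dr": [0,0,0]},
    {"jaw": -1,"linear": [-13.5,-48.4,0],"dr": [0,0,0]},
    {"jaw": -1,"linear": [-13.5,-48.4,0],"dr": [0,0,0]},
    {"jaw": -1,"linear": [-13.5,-48.4,0],"dr": [0,0,0]},
    {"jaw": -1,"linear": [-13.5,-48.4,0],"dr": [0,0,0]}
  ]
}}

```text
clock: 8.5
ee_pos: [0.5129, -0.2539, 0.1577]
tool_rot: [0.122, 0.992, 0.0, 0.0]
force: [1.8, 0.6, 0.8]
opening: -0.0003
```

Call:
{"fn": "servo_tool", "kwargs": {
  "targets": [
    {"jaw": 0.06,"linear": [0,0,0],"dr": [0,0,-8.2]},
    {"jaw": 0.06,"linear": [0,0,0],"dr": [0,0,-8.2]},
    {"jaw": 0.06,"linear": [0,0,10],"dr": [0,0,-8.2]},
    {"jaw": 0.06,"linear": [0,0,10],"dr": [0,0,0]},
    {"jaw": 0.06,"linear": [0,0,0],"dr": [0,0,0]}
  ]
}}

```text
clock: 9.0
ee_pos: [0.5122, -0.2517, 0.1361]
tool_rot: [-0.09, 0.996, 0.0, -0.001]
force: [0.1, 0.3, 1.2]
opening: 0.0449
```

Run:
```python
from h import *
st(); o=r.observe(); print(o['qpos'])
M=R.from_quat(o['tool_rot']).as_matrix(); print('psi',np.degrees(np.arctan2(M[1,1],M[0,1])))
P=o['ee_pos']; print('proj rep',proj("side",P),proj("top",P),'raised',proj("side",P+[0,0,.0265]),proj("top",P+[0,0,.0265]))
w=np.array((.5132,-.2557,P[2])); print(tool((w-P)*1000))
f=r.grab_frame("side")[:,:,::-1]; cv2.imwrite('pics/s2.png',f);crop(f,300,180,420,330,4,'pics/s2b.png')
f=r.grab_frame("top")[:,:,::-1]; cv2.imwrite('pics/t2.png',f);crop(f,350,130,470,280,4,'pics/t2b.png')
a=cv2.imread('pics/s2b.png');b=cv2.imread('pics/t2b.png');cv2.imwrite('pics/ab2.png',cv2.resize(np.hstack([a,b]),None,fx=.83,fy=.83))
```

```text
t 9.0 p [ 0.5122 -0.2517  0.1361] F [0.091  0.3052 1.159 ] open 0.04487232277324909
axes x [-0.984  -0.1783  0.0021] y [-0.1783  0.984   0.0011] z [-0.0023  0.0007 -1.    ]
[-0.2312  0.3122  0.7314  1.7288 -0.2225  1.1881  2.3105]
psi 100.27152471789307
proj rep [[364.3677 257.0481]] [[413.0068 202.4892]] raised [[366.3873 243.9299]] [[415.6045 200.179 ]]
[-0.289  -4.1583 -0.005 ]
```

View pics/ab2.png

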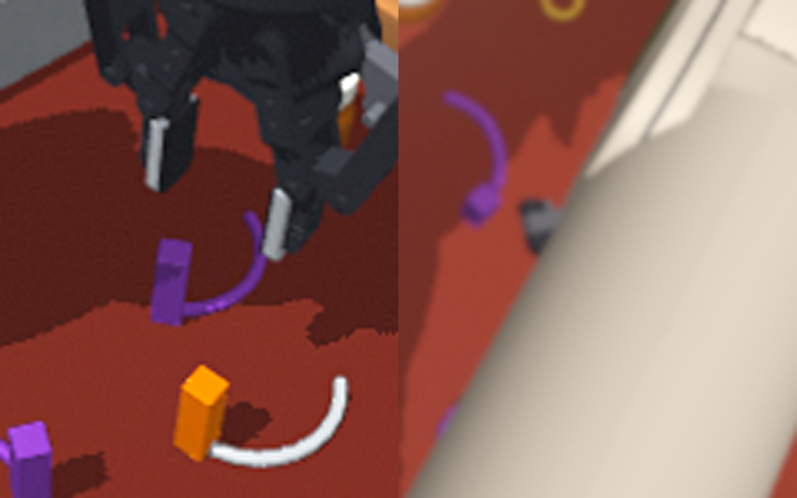

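Call:
{"fn": "servo_tool", "kwargs": {
  "targets": [
    {"jaw": 0.06,"linear": [0,-4,20],"dr": [0,0,0]},
    {"jaw": 0.06,"linear": [0,0,20],"dr": [0,0,0]},
    {"jaw": 0.06,"linear": [0,0,0],"dr": [0,0,0]}
  ]
}}

```text
clock: 9.4
ee_pos: [0.5126, -0.2552, 0.0958]
tool_rot: [-0.091, 0.996, 0.001, -0.002]
force: [0.8, 0.4, 0.1]
opening: 0.0451
```

Run:
```python
from h import *
st(); o=r.observe()
P=o['ee_pos']; print('proj rep',proj("side",P),'raised',proj("side",P+[0,0,.0265]))
f=r.grab_frame("side")[:,:,::-1]; cv2.imwrite('pics/s3.png',f);crop(f,330,210,420,330,5,'pics/s3b.png')
```

```text
t 9.4 p [ 0.5126 -0.2552  0.0958] F [0.7867 0.3882 0.1159] open 0.045123214349007484
axes x [-0.9835 -0.1808  0.0031] y [-0.1808  0.9835  0.0014] z [-0.0033  0.0008 -1.    ]
proj rep [[363.5818 276.6336]] raised [[365.4754 264.9312]]
```

View pics/s3b.png

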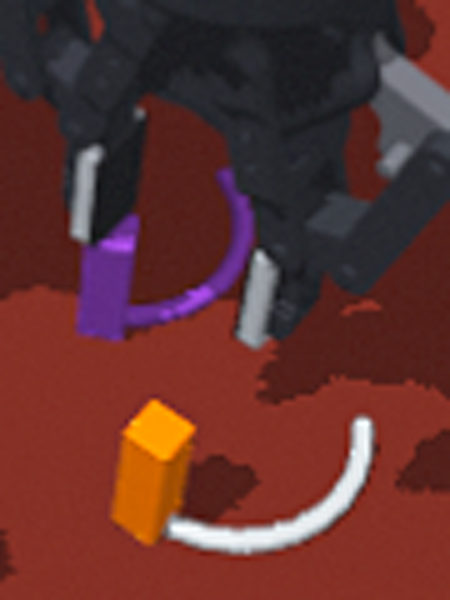

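Run:
```python
from h import *
P=np.array([.5126,-.2552,.0958]); ax=np.array([-.9835,-.1808,0]); ay=np.array([-.1808,.9835,0])
pts=np.array([P+ay*.0225+ax*.011,P-ay*.0225+ax*.011]); u=np.array([un((98,242),330,210,5),un((238,338),330,210,5)])
s=least_squares(lambda d:(np.vstack([proj("side",p+d) for p in pts])-u).ravel(),[0,0,.02]); print('3dof offset',s.x,s.fun)
s=least_squares(lambda d:(np.vstack([proj("side",p+[0,0,d[0]]) for p in pts])-u).ravel(),[.02]); print('z only',s.x,s.fun)
for h in(.02,.0265,.03):
    s=least_squares(lambda d:(np.vstack([proj("side",p+[d[0],d[1],h]) for p in pts])-u).ravel(),[0,0.]); print(h,s.x,s.fun)
```

```text
3dof offset [-0.0036 -0.0055  0.0407] [-0.3869  0.6179  0.3701 -0.5922]
z only [0.0327] [-1.6882  0.5474 -1.6122 -1.0552]
0.02 [0.0091 0.0043] [ 0.3704  1.1256 -0.3591 -1.013 ]
0.0265 [0.0051 0.0012] [ 0.1418  0.9728 -0.1387 -0.8854]
0.03 [ 0.003  -0.0005] [ 0.0156  0.8882 -0.0171 -0.8151]
```

Call:
{"fn": "servo_tool", "kwargs": {
  "targets": [
    {"jaw": 0.06,"linear": [0,0,22],"dr": [0,0,0]},
    {"jaw": 0.06,"linear": [0,0,20],"dr": [0,0,0]},
    {"jaw": 0.06,"linear": [0,0,15],"dr": [0,0,0]},
    {"jaw": 0.06,"linear": [0,0,10],"dr": [0,0,0]},
    {"jaw": 0.06,"linear": [0,0,0],"dr": [0,0,0]}
  ]
}}

```text
clock: 9.95
ee_pos: [0.5134, -0.2557, 0.03]
tool_rot: [-0.092, 0.996, 0.0, -0.001]
force: [-0.2, -0.0, 0.3]
opening: 0.0452
```

Run:
```python
from h import *
st(); o=r.observe()
f=r.grab_frame("side")[:,:,::-1]; cv2.imwrite('pics/s4.png',f);crop(f,330,210,420,330,5,'pics/s4b.png')
```

```text
t 9.95 p [ 0.5134 -0.2557  0.03  ] F [-0.2479 -0.0167  0.2977] open 0.04516445824767261
axes x [-0.9832 -0.1823  0.0012] y [-0.1823  0.9832  0.0005] z [-0.0013  0.0003 -1.    ]
```

View pics/s4b.png

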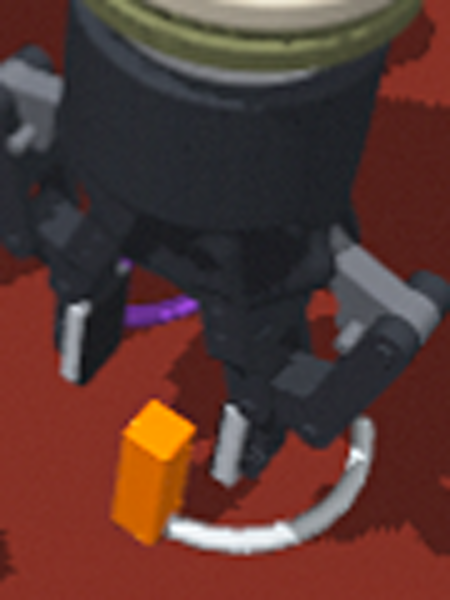

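Run:
```python
from h import *
P=np.array([.5134,-.2557,.03]); ax=np.array([-.9832,-.1823,0]); ay=np.array([-.1823,.9832,0])
pts=np.array([P+ay*.0225+ax*.011,P-ay*.0225+ax*.011]); u=np.array([un((82,382),330,210,5),un((213,478),330,210,5)])
for h in(.022,.0265,.03,.033,.036):
    s=least_squares(lambda d:(np.vstack([proj("side",p+[d[0],d[1],h]) for p in pts])-u).ravel(),[0,0.]); print(h,s.x,s.fun)
```

```text
0.022 [0.0064 0.0027] [ 0.5964  1.2933 -0.5792 -1.1676]
0.0265 [0.004  0.0009] [ 0.4722  1.2055 -0.4589 -1.0919]
0.03 [ 0.0022 -0.0005] [ 0.3738  1.136  -0.3637 -1.0321]
0.033 [ 0.0006 -0.0017] [ 0.2883  1.0755 -0.281  -0.9801]
0.036 [-0.001 -0.003] [ 0.2016  1.0142 -0.1972 -0.9276]
```

Call:
{"fn": "servo_tool", "kwargs": {
  "targets": [
    {"jaw": 0.06,"linear": [0,0,15],"dr": [0,0,0]},
    {"jaw": 0.06,"linear": [0,0,12],"dr": [0,0,0]},
    {"jaw": 0.06,"linear": [0,0,8],"dr": [0,0,0]},
    {"jaw": 0.06,"linear": [0,0,3.5],"dr": [0,0,0]},
    {"jaw": 0.06,"linear": [0,0,0],"dr": [0,0,0]}
  ]
}}

```text
clock: 10.5
ee_pos: [0.5134, -0.2558, -0.0086]
tool_rot: [-0.092, 0.996, 0.0, -0.001]
force: [0.3, 0.4, -0.6]
opening: 0.0455
```

Call:
{"fn": "servo_tool", "kwargs": {
  "targets": [
    {"jaw": -0.3,"linear": [0,0,0],"dr": [0,0,0]},
    {"jaw": -0.5,"linear": [0,0,0],"dr": [0,0,0]},
    {"jaw": -0.7,"linear": [0,0,0],"dr": [0,0,0]},
    {"jaw": -1,"linear": [0,0,0],"dr": [0,0,0]},
    {"jaw": -1,"linear": [0,0,0],"dr": [0,0,0]},
    {"jaw": -1,"linear": [0,0,0],"dr": [0,0,0]}
  ],
  "newtons": 60
}}

```text
clock: 11.1
ee_pos: [0.5142, -0.2561, -0.0074]
tool_rot: [-0.092, 0.996, -0.0, 0.0]
force: [-1.7, 0.4, 5.2]
opening: 0.0149
```

Run:
```python
from h import *
st(); o=r.observe()
f=r.grab_frame("side")[:,:,::-1]; cv2.imwrite('pics/s5.png',f);crop(f,330,210,420,330,5,'pics/s5b.png')
```

```text
t 11.1 p [ 0.5142 -0.2561 -0.0074] F [-1.7014  0.4421  5.2177] open 0.014904001607830687
axes x [-0.9832 -0.1825 -0.0009] y [-0.1825  0.9832 -0.0002] z [ 0.0009 -0.0001 -1.    ]
```

View pics/s5b.png

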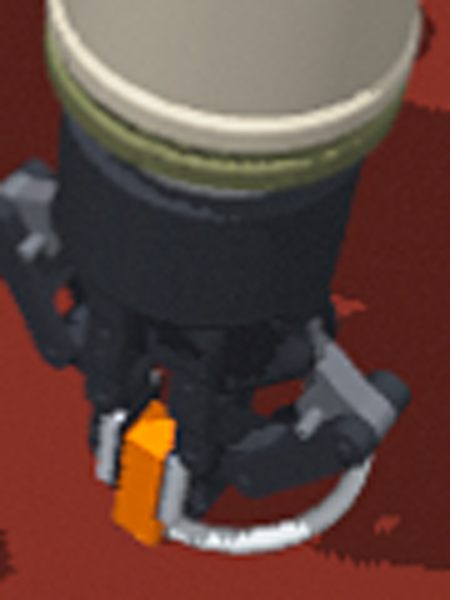

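```bash
python3 - <<'E'
from h import *
P=np.array([.5142,-.2561,0]); ax=np.array([-.9832,-.1825,0]); ay=np.array([-.1825,.9832,0])
for h in(0,.01,.015,.02,.025):
    q=np.vstack([proj("side",P-ay*.008+ax*.011+[0,0,h]),proj("side",P+ay*.008+ax*.011+[0,0,h])]); print(h,((q-[330,210])+.5)*5-.5)
E
python3 -c "
import cv2;a=cv2.imread('pics/s5.png')[280:325,345:380];cv2.imwrite('pics/s5c.png',cv2.resize(a,None,fx=14,fy=13,interpolation=0))"
```

```text
0 [[146.9889 553.7285]
 [105.2281 524.2974]]
0.01 [[149.8776 537.0601]
 [107.5698 507.4724]]
0.015 [[151.3481 528.5687]
 [108.7616 498.9035]]
0.02 [[152.8366 519.97  ]
 [109.9677 490.2278]]
0.025 [[154.3432 511.262 ]
 [111.1884 481.4434]]
```

View pics/s5c.png

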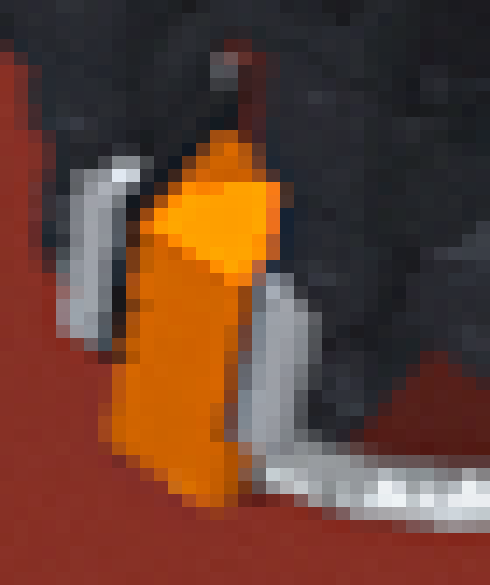

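Call:
{"fn": "servo_tool", "kwargs": {
  "targets": [
    {"jaw": -1,"linear": [0,0,0],"dr": [0,0,0]},
    {"jaw": -1,"linear": [0,0,0],"dr": [0,0,0]},
    {"jaw": -1,"linear": [0,0,-5],"dr": [0,0,0]},
    {"jaw": -1,"linear": [0,0,-15],"dr": [0,0,0]},
    {"jaw": -1,"linear": [0,0,-30],"dr": [0,0,0]},
    {"jaw": -1,"linear": [0,0,-30],"dr": [0,0,0]},
    {"jaw": -1,"linear": [0,0,-30],"dr": [0,0,0]},
    {"jaw": -1,"linear": [0,0,-20],"dr": [0,0,0]}
  ],
  "newtons": 110
}}

```text
clock: 11.95
ee_pos: [0.5142, -0.2565, 0.1252]
tool_rot: [-0.091, 0.996, -0.0, 0.001]
force: [0.2, -0.1, -1.8]
opening: 0.0144
```

Call:
{"fn": "servo_tool", "kwargs": {
  "targets": [
    {"jaw": -1,"linear": [0,0,0],"dr": [0,0,8]},
    {"jaw": -1,"linear": [0,0,0],"dr": [0,0,8]},
    {"jaw": -1,"linear": [0,0,0],"dr": [0,0,8]},
    {"jaw": -1,"linear": [0,0,0],"dr": [0,0,8]},
    {"jaw": -1,"linear": [0,0,0],"dr": [0,0,8]},
    {"jaw": -1,"linear": [0,0,0],"dr": [0,0,8]},
    {"jaw": -1,"linear": [0,0,0],"dr": [0,0,8]},
    {"jaw": -1,"linear": [0,0,0],"dr": [0,0,8]}
  ]
}}

```text
clock: 12.75
ee_pos: [0.5137, -0.2558, 0.1229]
tool_rot: [0.453, 0.892, 0.0, 0.0]
force: [0.2, 0.0, -2.2]
opening: 0.0143
```

Call:
{"fn": "servo_tool", "kwargs": {
  "targets": [
    {"jaw": -1,"linear": [0,0,0],"dr": [0,0,8]},
    {"jaw": -1,"linear": [0,0,0],"dr": [0,0,8]},
    {"jaw": -1,"linear": [0,0,0],"dr": [0,0,8]},
    {"jaw": -1,"linear": [0,0,0],"dr": [0,0,8]},
    {"jaw": -1,"linear": [0,0,0],"dr": [0,0,8]},
    {"jaw": -1,"linear": [0,0,0],"dr": [0,0,8]},
    {"jaw": -1,"linear": [0,0,0],"dr": [0,0,8]},
    {"jaw": -1,"linear": [0,0,0],"dr": [0,0,8]}
  ]
}}

```text
clock: 13.55
ee_pos: [0.5138, -0.2556, 0.1229]
tool_rot: [0.856, 0.517, 0.0, -0.0]
force: [-0.0, -0.1, -2.0]
opening: 0.0143
```

Call:
{"fn": "servo_tool", "kwargs": {
  "targets": [
    {"jaw": -1,"linear": [0,0,0],"dr": [0,0,8]},
    {"jaw": -1,"linear": [0,0,0],"dr": [0,0,8]},
    {"jaw": -1,"linear": [0,0,0],"dr": [0,0,0]}
  ]
}}

```text
clock: 13.85
ee_pos: [0.5138, -0.2556, 0.1226]
tool_rot: [0.919, 0.394, -0.0, -0.0]
force: [0.1, -0.4, -0.9]
opening: 0.0144
```

Run:
```python
from h import *
st(); o=r.observe(); print(o['qpos'])
M=R.from_quat(o['tool_rot']).as_matrix(); print('psi',np.degrees(np.arctan2(M[1,1],M[0,1])))
P=o['ee_pos']; w=np.array((.6125,.1176,P[2])); print(tool((w-P)*1000))
```

```text
t 13.85 p [ 0.5138 -0.2556  0.1226] F [ 0.0566 -0.4285 -0.9492] open 0.0143563699963708
axes x [ 0.6896  0.7242 -0.    ] y [ 0.7242 -0.6896 -0.0002] z [-0.0002  0.0001 -1.    ]
[-0.5515  0.5712  1.2512  1.7497 -0.5718  1.2486  0.0847]
psi -43.597123865959674
[ 338.3567 -185.9051    0.0238]
```

Call:
{"fn": "servo_tool", "kwargs": {
  "targets": [
    {"jaw": -1,"linear": [37.6,-20.7,0],"dr": [0,0,0]},
    {"jaw": -1,"linear": [37.6,-20.7,-4],"dr": [0,0,0]},
    {"jaw": -1,"linear": [37.6,-20.7,-4],"dr": [0,0,0]},
    {"jaw": -1,"linear": [37.6,-20.7,0],"dr": [0,0,0]}
  ]
}}

```text
clock: 14.25
ee_pos: [0.5576, -0.0881, 0.1311]
tool_rot: [0.918, 0.397, 0.001, -0.0]
force: [0.8, 0.4, -0.6]
opening: 0.0141
```

Run:
```python
from h import *
st(); print(r.observe()['qpos'])
```

```text
t 14.25 p [ 0.5576 -0.0881  0.1311] F [ 0.8247  0.4071 -0.5746] open 0.014142725526692618
axes x [0.6848 0.7287 0.0015] y [ 0.7287 -0.6848  0.0001] z [ 0.0011  0.001  -1.    ]
[-0.8901  0.5413  1.2766  1.7661 -0.5473  1.2521 -0.2252]
```

Call:
{"fn": "servo_tool", "kwargs": {
  "targets": [
    {"jaw": -1,"linear": [37.6,-20.7,0],"dr": [0,0,0]},
    {"jaw": -1,"linear": [37.6,-20.7,0],"dr": [0,0,0]},
    {"jaw": -1,"linear": [37.6,-20.7,0],"dr": [0,0,0]},
    {"jaw": -1,"linear": [37.6,-20.7,0],"dr": [0,0,0]},
    {"jaw": -1,"linear": [37.6,-20.7,0],"dr": [0,0,0]}
  ]
}}

```text
clock: 14.75
ee_pos: [0.6116, 0.12, 0.1307]
tool_rot: [0.918, 0.397, 0.0, -0.0]
force: [0.1, 0.0, -0.8]
opening: 0.0144
```

Call:
{"fn": "servo_tool", "kwargs": {
  "targets": [
    {"jaw": -1,"linear": [0,0,0],"dr": [0,0,0]}
  ]
}}

```text
clock: 14.85
ee_pos: [0.6121, 0.126, 0.1297]
tool_rot: [0.916, 0.402, 0.0, -0.001]
force: [-0.1, -0.7, -1.4]
opening: 0.0142
```

Run:
```python
from h import *
st(); o=r.observe(); print(o['qpos'])
f=r.grab_frame("side")[:,:,::-1]; cv2.imwrite('pics/s6.png',f);crop(f,205,60,345,200,4,'pics/s6b.png')
f=r.grab_frame("top")[:,:,::-1]; cv2.imwrite('pics/t6.png',f);crop(f,150,80,310,240,3.5,'pics/t6b.png')
```

```text
t 14.85 p [0.6121 0.126  0.1297] F [-0.0726 -0.6586 -1.3923] open 0.014215592157484693
axes x [0.6775 0.7355 0.0012] y [ 0.7355 -0.6775 -0.0017] z [-0.0004  0.002  -1.    ]
[-1.095   0.674   1.1996  1.602  -0.6464  1.3182 -0.5441]
```

View pics/s6b.png

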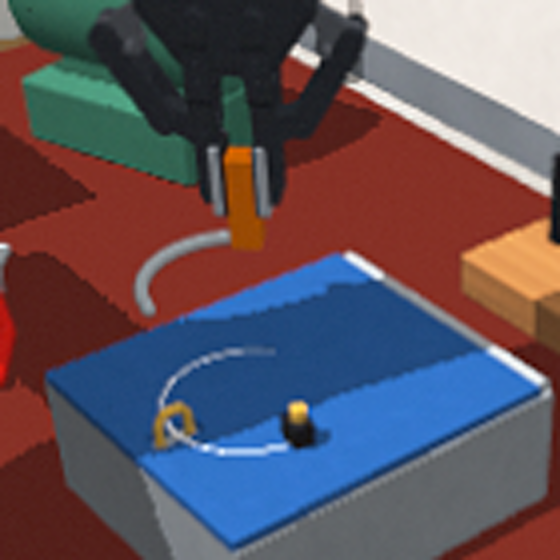

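View pics/t6b.png

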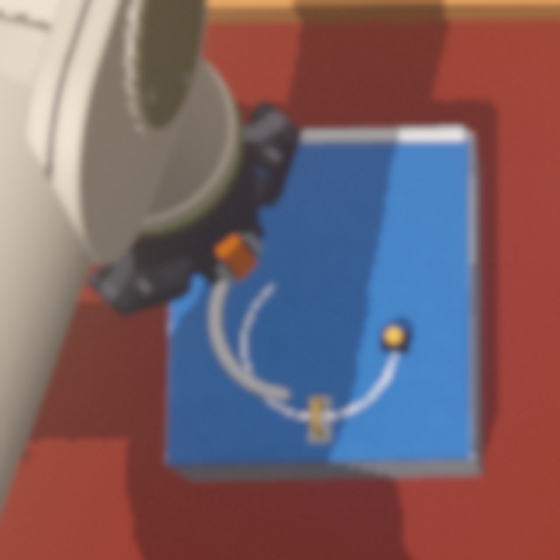

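Call:
{"fn": "servo_tool", "kwargs": {
  "targets": [
    {"jaw": -1,"linear": [0,0,0],"dr": [0,0,0]},
    {"jaw": -1,"linear": [0,0,0],"dr": [0,0,0]},
    {"jaw": -1,"linear": [0,0,0],"dr": [0,0,0]}
  ]
}}

```text
clock: 15.25
ee_pos: [0.6114, 0.1167, 0.1304]
tool_rot: [0.919, 0.394, 0.0, -0.0]
force: [-0.6, -0.5, -0.8]
opening: 0.0139
```

Run:
```python
from h import *
st(); o=r.observe(); print(o['qpos'])
M=R.from_quat(o['tool_rot']).as_matrix(); print('psi',np.degrees(np.arctan2(M[1,1],M[0,1])))
f=r.grab_frame("side")[:,:,::-1]; cv2.imwrite('pics/s7.png',f);crop(f,230,85,290,145,10,'pics/s7b.png')
f=r.grab_frame("top")[:,:,::-1]; cv2.imwrite('pics/t7.png',f);crop(f,195,135,255,205,8,'pics/t7b.png')
```

```text
t 15.25 p [0.6114 0.1167 0.1304] F [-0.5868 -0.5149 -0.758 ] open 0.013946964200378019
axes x [0.6889 0.7249 0.0004] y [ 0.7249 -0.6889 -0.0002] z [ 0.0001  0.0005 -1.    ]
[-1.0893  0.6713  1.2068  1.6086 -0.6446  1.3172 -0.5449]
psi -43.542679519708535
```

View pics/s7b.png

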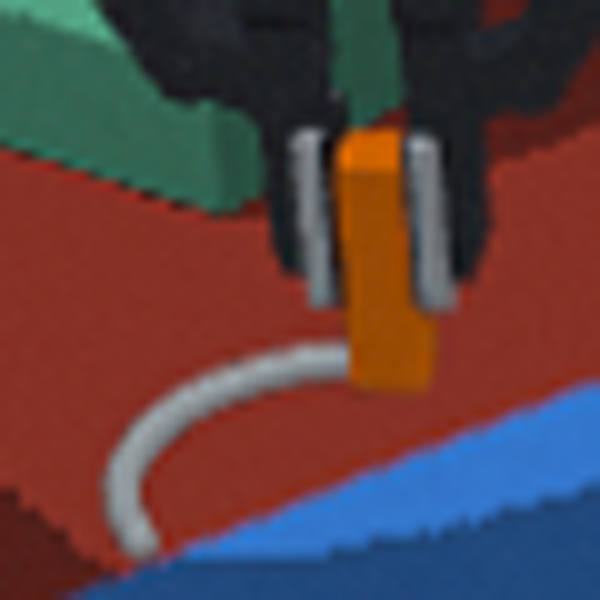

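View pics/t7b.png

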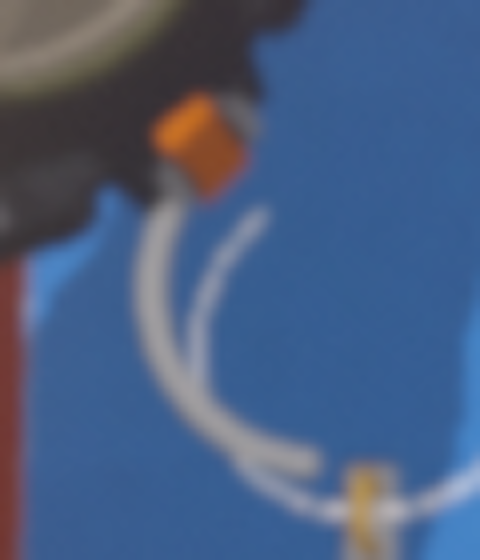

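```bash
cat > fit6.py <<'E'
from fitpin import *
def pts6(p,L):
    x,y,z,th,a,b=p; Rm=R.from_euler('ZYX',[th,b,a]).as_matrix(); return (np.atleast_2d(L)/1000.)@Rm.T+[x,y,z]
def fit6(cor,arc,tip,p0,tilt=True):
    p0=np.array(p0,float)
    full=lambda q: q if tilt else np.r_[q,0,0]
    def f(q):
        p=full(q); o=[]
        for n,u,i in cor: o.append(proj(n,pts6(p,COR[i]))[0]-u)
        for n,u in arc:
            Q=proj(n,pts6(p,ARC)); d=Q-u; o.append(d[np.argmin((d**2).sum(1))])
        for n,u in tip: o.append(2*(proj(n,pts6(p,ARC[-1]))[0]-u))
        if tilt: o.append(np.degrees(p[4:])*.3)
        return np.concatenate(o)
    s=least_squares(f,p0 if tilt else p0[:4],loss='soft_l1',diff_step=1e-4); return full(s.x),f(s.x)
E
cat > m7.py <<'E'
from fit6 import *
s=lambda *u:un(u,230,85,10); t=lambda *u:un(u,195,135,8)
as_=[("side",s(*u)) for u in((330,360),(240,380),(165,420),(122,480),(130,525))]
at=[("top",t(*u)) for u in((168,215),(152,290),(170,365),(225,435),(290,459))]
ts=[("side",s(142,547))]; tt=[("top",t(307,461))]
p0=[.6114,.1167,.13,np.radians(136),0,0]
# corners: which face seen: print proj for ids
print((proj("side",pts6(p0,COR))-[230,85]+.5)*10)
for nm,a in(("both",(as_+at,ts+tt)),("top",(at,tt)),("side",(as_,ts))):
    cs=[]
    for tilt in(False,True):
        p,res=fit6(cs,*a,p0,tilt); print(nm,tilt,p[:3],np.degrees(p[3:]),np.abs(res).max(),'centre',pts6(p,(0,45,0)))
        if nm=="both": best=p; np.save('p7.npy',p); print((proj("side",pts6(p,COR))-[230,85]+.5)*10)
E
python3 m7.py
```

```text
[[332.0334 201.0563]
 [346.8913 162.863 ]
 [427.0591 165.9991]
 [413.5501 204.2893]
 [353.7033 425.294 ]
 [367.5372 385.1088]
 [444.2593 388.3949]
 [431.6556 428.6786]]
both False [0.6119 0.1204 0.135 ] [137.49   0.     0.  ] 0.48053195220160205 centre [[0.5815 0.0872 0.135 ]]
[[322.182  170.4136]
 [335.1421 132.6211]
 [415.7277 134.7477]
 [404.1365 172.6034]
 [344.2904 396.2818]
 [356.2996 356.4395]
 [433.4136 358.6693]
 [422.6525 398.5764]]
both True [0.612  0.1201 0.1357] [137.2426  -0.6929   0.12  ] 0.5130666670684718 centre [[0.5815 0.0871 0.1351]]
[[322.0243 169.3597]
 [335.2627 130.6451]
 [415.8988 132.7767]
 [404.0156 171.559 ]
 [345.1502 394.0104]
 [357.4041 353.3651]
 [434.5186 355.62  ]
 [423.4986 396.3349]]
top False [0.6152 0.1239 0.1167] [137.402   0.      0.   ] 0.33742244905906205 centre [[0.5847 0.0908 0.1167]]
top True [0.6151 0.1239 0.117 ] [137.4028   0.062    0.0494] 0.3360393752122661 centre [[0.5847 0.0907 0.117 ]]
side False [0.6016 0.0995 0.1493] [137.5432   0.       0.    ] 0.17632689904374388 centre [[0.5712 0.0663 0.1493]]
side True [0.5981 0.0926 0.1536] [137.5234   0.2705  -0.2628] 0.1898390943991899 centre [[0.5677 0.0594 0.1538]]
```

```bash
cat >> m7.py <<'E'
print('---')
for z in(.1365,.1375,.1385):
  for th in (None,136.7):
    def f(q):
        p=np.r_[q[:2],z,np.radians(th) if th else q[2],0,0]; o=[]
        for n,u in as_+at:
            Q=proj(n,pts6(p,ARC)); d=Q-u; o.append(d[np.argmin((d**2).sum(1))])
        for n,u in ts+tt: o.append(2*(proj(n,pts6(p,ARC[-1]))[0]-u))
        return np.concatenate(o)
    q=least_squares(f,[.6119,.1204,np.radians(137)],loss='soft_l1',diff_step=1e-4); 
    yaw=np.radians(th) if th else q.x[2]
    print(z,q.x[:2],np.degrees(yaw),'centre',pts6(np.r_[q.x[:2],z,yaw,0,0],(0,45,0)),abs(q.fun).max())
E
python3 m7.py | sed -n '/---/,$p'
```

```text
---
0.1365 [0.6118 0.1191] 136.86284622134076 centre [[0.5811 0.0863 0.1365]] 1.3366334724020703
0.1365 [0.6119 0.1189] 136.7 centre [[0.581  0.0862 0.1365]] 1.3326820483511028
0.1375 [0.6118 0.1184] 136.5147349120642 centre [[0.5808 0.0857 0.1375]] 2.041618845192602
0.1375 [0.6118 0.1186] 136.7 centre [[0.5809 0.0858 0.1375]] 2.036544179239172
0.1385 [0.6116 0.118 ] 136.40448163456793 centre [[0.5806 0.0854 0.1385]] 2.7308453120481886
0.1385 [0.6115 0.1181] 136.7 centre [[0.5806 0.0853 0.1385]] 2.6168837485620884
```

Call:
{"fn": "servo_tool", "kwargs": {
  "targets": [
    {"jaw": -1,"linear": [0,0,10],"dr": [0,0,3.7]},
    {"jaw": -1,"linear": [0,0,12],"dr": [0,0,0]},
    {"jaw": -1,"linear": [0,0,12],"dr": [0,0,0]},
    {"jaw": -1,"linear": [0,0,7],"dr": [0,0,0]},
    {"jaw": -1,"linear": [0,0,0],"dr": [0,0,0]},
    {"jaw": -1,"linear": [0,0,0],"dr": [0,0,0]}
  ]
}}

```text
clock: 15.95
ee_pos: [0.6116, 0.1177, 0.0892]
tool_rot: [0.931, 0.365, 0.0, 0.0]
force: [0.8, 0.8, -1.4]
opening: 0.0141
```

Run:
```python
from h import *
st(); o=r.observe(); print(o['qpos'])
M=R.from_quat(o['tool_rot']).as_matrix(); print('psi',np.degrees(np.arctan2(M[1,1],M[0,1])))
f=r.grab_frame("side")[:,:,::-1]; cv2.imwrite('pics/s8.png',f);crop(f,225,105,295,185,7,'pics/s8b.png')
f=r.grab_frame("top")[:,:,::-1]; cv2.imwrite('pics/t8.png',f);crop(f,195,135,275,215,7,'pics/t8b.png')
```

```text
t 15.95 p [0.6116 0.1177 0.0892] F [ 0.7867  0.7852 -1.3685] open 0.01406354049373205
axes x [0.7333 0.6799 0.    ] y [ 0.6799 -0.7333  0.0001] z [ 0.0001 -0.0001 -1.    ]
[-1.076   0.7176  1.1785  1.6484 -0.693   1.2565 -0.5793]
psi -47.162218245740306
```

View pics/s8b.png

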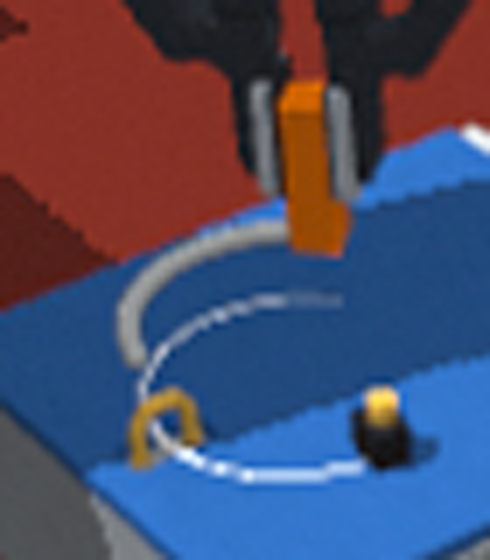

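View pics/t8b.png

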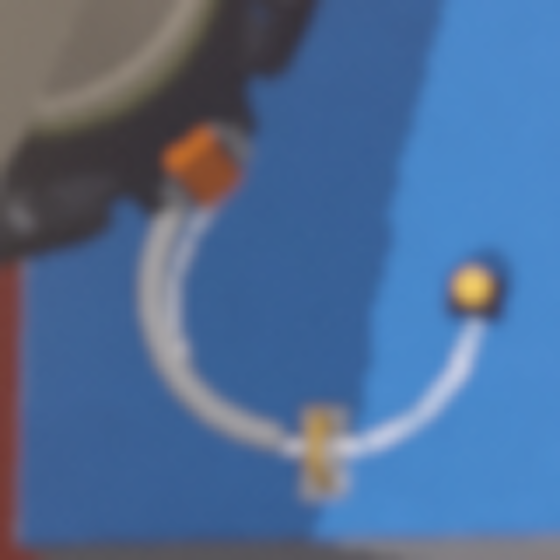

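Call:
{"fn": "servo_tool", "kwargs": {
  "targets": [
    {"jaw": -1,"linear": [0,0,7],"dr": [0,0,0]},
    {"jaw": -1,"linear": [0,0,6],"dr": [0,0,0]},
    {"jaw": -1,"linear": [0,0,0],"dr": [0,0,0]},
    {"jaw": -1,"linear": [0,0,0],"dr": [0,0,0]}
  ]
}}

```text
clock: 16.45
ee_pos: [0.6113, 0.1178, 0.0759]
tool_rot: [0.931, 0.365, -0.0, -0.0]
force: [0.0, -0.3, -2.1]
opening: 0.0141
```

Run:
```python
from fit6 import *
st(); o=r.observe()
f=r.grab_frame("side")[:,:,::-1]; cv2.imwrite('pics/s9.png',f)
g=r.grab_frame("top")[:,:,::-1]; cv2.imwrite('pics/t9.png',g)
P=o['ee_pos']; M=R.from_quat(o['tool_rot']).as_matrix(); psi=np.arctan2(M[1,1],M[0,1]); yaw=psi+np.pi+np.radians(.2)
h=np.array([P[0]+.0006,P[1]+.0008]); p=np.r_[h,P[2]+.0074,yaw,0,0]; print(p,np.degrees(yaw))
for n,im,b,k,out in(("side",f,(225,115,295,185),7,'pics/o9s.png'),("top",g,(195,135,275,215),7,'pics/o9t.png')):
    x0,y0,x1,y1=b; m=cv2.resize(im[y0:y1,x0:x1],None,fx=k,fy=k,interpolation=2)
    for q in proj(n,pts6(p,ARC[::5])): cv2.circle(m,tuple(int(v) for v in (q-[x0,y0]+.5)*k-.5),1,(0,0,255),-1)
    a=np.radians(np.arange(45,262,4)); 
    for q in proj(n,np.c_[.5794+.045*np.cos(a),.0872+.045*np.sin(a),0*a+.076]): cv2.circle(m,tuple(int(v) for v in (q-[x0,y0]+.5)*k-.5),1,(0,255,0),-1)
    cv2.imwrite(out,m)
a=cv2.imread('pics/o9s.png');b=cv2.imread('pics/o9t.png')
```

```text
t 16.45 p [0.6113 0.1178 0.0759] F [ 0.0369 -0.2532 -2.067 ] open 0.014073436815443135
axes x [ 0.7335  0.6797 -0.0004] y [ 0.6797 -0.7335 -0.0002] z [-0.0004 -0.0001 -1.    ]
[0.6119 0.1186 0.0833 2.3216 0.     0.    ] 133.01824813145657
```

View pics/o9s.png

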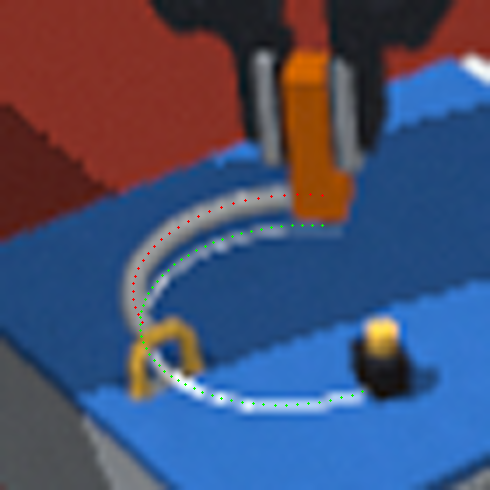

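View pics/o9t.png

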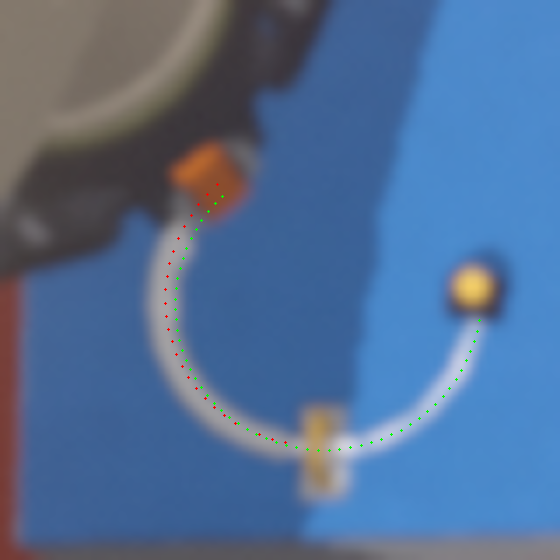

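```bash
cat > rel.py <<'E'
from fit6 import *
LC=np.array([.5794,.0872])
def prof(n,im,fun,angs,r0,r1,th=.4):
    R_=im[:,:,2].astype(np.float32); B=im[:,:,0].astype(np.float32); g=R_-0.25*B
    out=[]
    for t in angs:
        rr=np.arange(r0,r1,.25); px=proj(n,fun(t,rr)).astype(np.float32)
        v=cv2.remap(g,px[:,0][None],px[:,1][None],1)[0]; v=v-np.percentile(v,20)
        if v.max()<20: continue
        w=np.clip(v-v.max()*th,0,None); 
        out.append((t,(w*rr).sum()/w.sum()))
    return np.array(out)
def solve(o):
    A=np.c_[np.cos(o[:,0]),np.sin(o[:,0])]; b=o[:,1]-45
    q=least_squares(lambda p:A@p-b,[0,0],loss='soft_l1',f_scale=.4); return q.x,np.std(q.fun)
def run(f,g,pc,zbar,barang,lineang):
    for n,im in(("side",f),("top",g)):
        fl=lambda t,rr:np.c_[LC[0]+rr*np.cos(t)/1000,LC[1]+rr*np.sin(t)/1000,0*rr+.076]
        fb=lambda t,rr:np.c_[pc[0]+rr*np.cos(t)/1000,pc[1]+rr*np.sin(t)/1000,0*rr+zbar]
        l=prof(n,im,fl,np.radians(lineang),39,51); b=prof(n,im,fb,np.radians(barang),37,53)
        L,ls=solve(l) if len(l)>8 else (np.nan,0); Bc,bs=solve(b)
        print(n,'line shift',L,ls,len(l),'bar shift',Bc,bs,len(b))
E
python3 - <<'E'
from rel import *
f=cv2.imread('pics/s9.png');g=cv2.imread('pics/t9.png')
for z in(.0868,.0855):
    run(f,g,np.array([.579,.0879]),z,np.arange(65,160,2.),np.r_[np.arange(200,245,2.)])
# line with unobstructed earlier frames
run(cv2.imread('pics/s1.png'),cv2.imread('pics/t1.png'),np.array([.579,.0879]),.0868,np.arange(65,160,2.),np.r_[np.arange(60,165,2.),np.arange(196,240,2.)])
E
```

```text
side line shift [ 0.0012 -0.2929] 0.36641242620040365 23 bar shift [ 0.6296 -0.2197] 0.5335284397025288 48
top line shift [0.1074 1.5356] 0.14005058260608783 23 bar shift [-0.9576  0.8461] 0.20948299243933316 48
side line shift [ 0.0012 -0.2929] 0.36641242620040365 23 bar shift [1.5481 1.4941] 0.5684669604923424 48
top line shift [0.1074 1.5356] 0.14005058260608783 23 bar shift [-0.684   1.1181] 0.20687624047197217 48
side line shift [ 0.4856 -1.2772] 0.7503776090191367 75 bar shift [  0.4789 -10.0723] 0.4234559951322986 17
top line shift [0.2743 1.0299] 0.23326322856437573 75 bar shift [-1.661  -2.0367] 0.22762799348519958 48
```

Call:
{"fn": "servo_tool", "kwargs": {
  "targets": [
    {"jaw": -1,"linear": [0,0.9,2],"dr": [0,0,0]},
    {"jaw": -1,"linear": [0,0,2],"dr": [0,0,0]},
    {"jaw": -1,"linear": [0,0,0],"dr": [0,0,0]}
  ]
}}

```text
clock: 16.85
ee_pos: [0.6119, 0.1171, 0.0718]
tool_rot: [0.931, 0.365, -0.0, -0.0]
force: [-0.4, -1.0, -1.7]
opening: 0.0143
```

Call:
{"fn": "servo_tool", "kwargs": {
  "targets": [
    {"jaw": -1,"linear": [0,0,0.7],"dr": [0,0,0]},
    {"jaw": -1,"linear": [0,0,0.7],"dr": [0,0,0]}
  ]
}}

```text
clock: 17.05
ee_pos: [0.6121, 0.1172, 0.0707]
tool_rot: [0.931, 0.365, 0.0, -0.0]
force: [0.0, 0.2, -0.6]
opening: 0.0142
```

Call:
{"fn": "servo_tool", "kwargs": {
  "targets": [
    {"jaw": -1,"linear": [0,0,0.5],"dr": [0,0,0]},
    {"jaw": -1,"linear": [0,0,0.5],"dr": [0,0,0]}
  ]
}}

```text
clock: 17.25
ee_pos: [0.6121, 0.1172, 0.0697]
tool_rot: [0.931, 0.365, 0.0, -0.0]
force: [0.1, 0.8, -1.4]
opening: 0.0145
```

Call:
{"fn": "servo_tool", "kwargs": {
  "targets": [
    {"jaw": -1,"linear": [0,0,0.4],"dr": [0,0,0]},
    {"jaw": -1,"linear": [0,0,0],"dr": [0,0,0]}
  ]
}}

```text
clock: 17.45
ee_pos: [0.6121, 0.1172, 0.0693]
tool_rot: [0.931, 0.365, 0.0, -0.0]
force: [-0.3, 0.2, -1.5]
opening: 0.014
```

Call:
{"fn": "servo_tool", "kwargs": {
  "targets": [
    {"jaw": -1,"linear": [0,0,0.4],"dr": [0,0,0]},
    {"jaw": -1,"linear": [0,0,0],"dr": [0,0,0]}
  ]
}}

```text
clock: 17.65
ee_pos: [0.6121, 0.1172, 0.0689]
tool_rot: [0.931, 0.365, -0.0, -0.0]
force: [0.0, 0.1, -1.2]
opening: 0.0142
```

Call:
{"fn": "servo_tool", "kwargs": {
  "targets": [
    {"jaw": -1,"linear": [0,0,0.4],"dr": [0,0,0]},
    {"jaw": -1,"linear": [0,0,0],"dr": [0,0,0]}
  ]
}}

```text
clock: 17.85
ee_pos: [0.6121, 0.1172, 0.0688]
tool_rot: [0.931, 0.365, 0.0, -0.0]
force: [-1.3, -0.1, 3.5]
opening: 0.014
```

Call:
{"fn": "servo_tool", "kwargs": {
  "targets": [
    {"jaw": -1,"linear": [0,0,0.4],"dr": [0,0,0]},
    {"jaw": -1,"linear": [0,0,0],"dr": [0,0,0]}
  ]
}}

```text
clock: 18.05
ee_pos: [0.6122, 0.1172, 0.0687]
tool_rot: [0.931, 0.365, 0.0, -0.0]
force: [-3.0, 0.8, 8.7]
opening: 0.0145
```

Call:
{"fn": "servo_tool", "kwargs": {
  "targets": [
    {"jaw": -1,"linear": [0,0,0.3],"dr": [0,0,0]},
    {"jaw": -1,"linear": [0,0,0],"dr": [0,0,0]}
  ]
}}

```text
clock: 18.25
ee_pos: [0.6122, 0.1172, 0.0687]
tool_rot: [0.931, 0.365, 0.0, -0.0]
force: [-5.3, 1.0, 9.5]
opening: 0.0147
```

Call:
{"fn": "servo_tool", "kwargs": {
  "targets": [
    {"jaw": -1,"linear": [0,0,-0.7],"dr": [0,0,0]},
    {"jaw": -1,"linear": [0,0,0],"dr": [0,0,0]}
  ]
}}

```text
clock: 18.45
ee_pos: [0.6122, 0.1172, 0.0688]
tool_rot: [0.931, 0.365, 0.0, -0.0]
force: [-2.2, 0.8, 5.4]
opening: 0.0141
```

Run:
```python
from rel import *
st(); o=r.observe(); M=R.from_quat(o['tool_rot']).as_matrix(); psi=np.degrees(np.arctan2(M[1,1],M[0,1])); print('psi',psi)
f=r.grab_frame("side")[:,:,::-1]; cv2.imwrite('pics/s10.png',f);crop(f,225,115,295,185,7,'pics/s10b.png')
g=r.grab_frame("top")[:,:,::-1]; cv2.imwrite('pics/t10.png',g);crop(g,195,135,275,215,7,'pics/t10b.png')
run(f.copy(),g.copy(),LC,.0795,np.arange(65,158,2.),np.r_[np.arange(200,245,2.)])
```

```text
t 18.45 p [0.6122 0.1172 0.0688] F [-2.171   0.8402  5.3712] open 0.014136221177360412
axes x [0.7335 0.6796 0.0004] y [ 0.6796 -0.7335  0.    ] z [ 0.0003  0.0002 -1.    ]
psi -47.184358266665505
side line shift [ 0.0211 -0.3161] 0.363284362669666 23 bar shift [ 0.6657 -0.0043] 0.48721377773877506 47
top line shift [0.1301 1.5133] 0.14888010932259563 23 bar shift [-0.1433  1.4372] 0.05540567625682644 47
```

View pics/s10b.png

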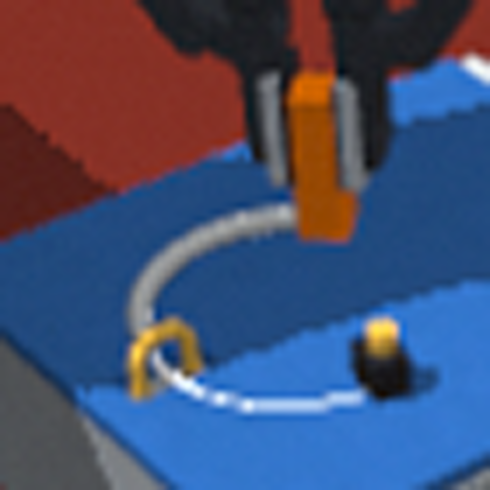

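View pics/t10b.png

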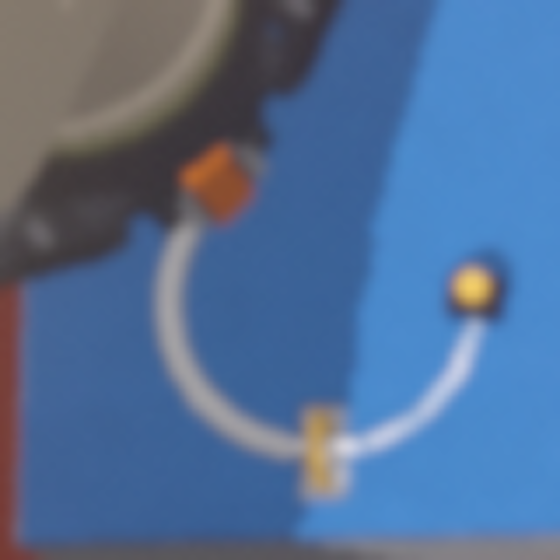

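Call:
{"fn": "servo_tool", "kwargs": {
  "targets": [
    {"jaw": -1,"linear": [0,0,-0.4],"dr": [0,0,0]},
    {"jaw": -1,"linear": [0,0,0],"dr": [0,0,0]}
  ]
}}

```text
clock: 18.75
ee_pos: [0.6122, 0.1171, 0.0688]
tool_rot: [0.931, 0.365, 0.0, 0.0]
force: [0.8, -0.4, 1.0]
opening: 0.0144
```

Call:
{"fn": "servo_tool", "kwargs": {
  "targets": [
    {"jaw": -1,"linear": [-0.007,-0.78,0],"dr": [0,0,-1]},
    {"jaw": -1,"linear": [-0.007,-0.78,0],"dr": [0,0,-1]}
  ]
}}

```text
clock: 18.95
ee_pos: [0.6112, 0.1182, 0.0688]
tool_rot: [0.924, 0.382, 0.0, 0.0]
force: [0.7, -0.2, 0.3]
opening: 0.0142
```

Call:
{"fn": "servo_tool", "kwargs": {
  "targets": [
    {"jaw": -1,"linear": [-0.007,-0.78,0],"dr": [0,0,-1]},
    {"jaw": -1,"linear": [-0.007,-0.78,0],"dr": [0,0,-1]}
  ]
}}

```text
clock: 19.15
ee_pos: [0.6098, 0.1194, 0.0688]
tool_rot: [0.917, 0.398, -0.0, -0.0]
force: [0.8, 0.3, -0.3]
opening: 0.0141
```

Call:
{"fn": "servo_tool", "kwargs": {
  "targets": [
    {"jaw": -1,"linear": [-0.007,-0.78,0],"dr": [0,0,-1]},
    {"jaw": -1,"linear": [-0.007,-0.78,0],"dr": [0,0,-1]}
  ]
}}

```text
clock: 19.35
ee_pos: [0.6086, 0.1205, 0.0688]
tool_rot: [0.91, 0.414, -0.0, -0.0]
force: [0.6, -0.8, -0.4]
opening: 0.0144
```

Run:
```python
from rel import *
st(); o=r.observe(); M=R.from_quat(o['tool_rot']).as_matrix(); psi=np.degrees(np.arctan2(M[1,1],M[0,1])); print('psi',psi)
f=r.grab_frame("side")[:,:,::-1]; cv2.imwrite('pics/s11.png',f);crop(f,225,115,295,185,7,'pics/s11b.png')
g=r.grab_frame("top")[:,:,::-1]; cv2.imwrite('pics/t11.png',g);crop(g,195,135,275,215,7,'pics/t11b.png')
run(f.copy(),g.copy(),LC,.0795,np.arange(70,164,2.),np.r_[np.arange(200,245,2.)])
```

```text
t 19.35 p [0.6086 0.1205 0.0688] F [ 0.5979 -0.8341 -0.3565] open 0.014426572851186568
axes x [ 0.6573  0.7536 -0.0001] y [ 0.7536 -0.6573 -0.0002] z [-0.0002  0.0001 -1.    ]
psi -41.095175406639775
side line shift [ 0.0064 -0.3028] 0.36239409390431654 23 bar shift [0.5642 0.0061] 0.8371935989360636 47
top line shift [0.1108 1.5341] 0.14137660308655747 23 bar shift [-0.4079  1.517 ] 0.06871317674116728 47
```

View pics/s11b.png

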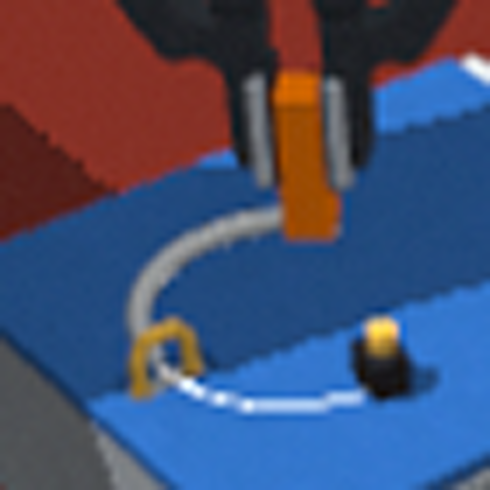

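View pics/t11b.png

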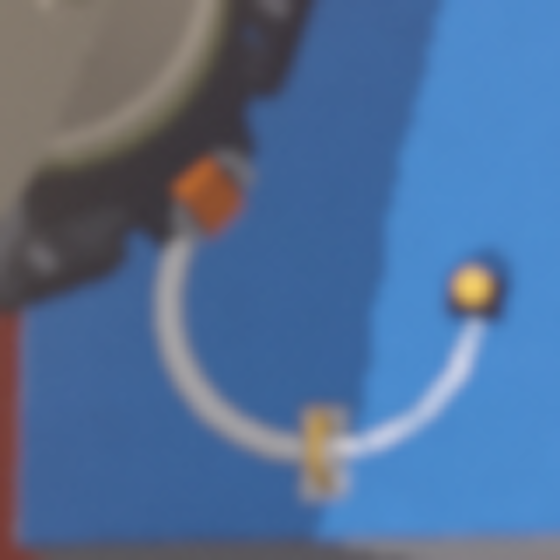

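Call:
{"fn": "servo_tool", "kwargs": {
  "targets": [
    {"jaw": -1,"linear": [-0.007,-0.78,0.1],"dr": [0,0,-1]},
    {"jaw": -1,"linear": [-0.007,-0.78,0],"dr": [0,0,-1]}
  ]
}}

```text
clock: 19.65
ee_pos: [0.6076, 0.1214, 0.0688]
tool_rot: [0.903, 0.43, 0.0, 0.0]
force: [0.4, -1.0, -0.6]
opening: 0.0146
```

Call:
{"fn": "servo_tool", "kwargs": {
  "targets": [
    {"jaw": -1,"linear": [-0.007,-0.78,0],"dr": [0,0,-1]},
    {"jaw": -1,"linear": [-0.007,-0.78,0],"dr": [0,0,-1]}
  ]
}}

```text
clock: 19.85
ee_pos: [0.6063, 0.1224, 0.0688]
tool_rot: [0.895, 0.445, 0.0, -0.0]
force: [0.4, -0.4, -0.5]
opening: 0.0139
```

Call:
{"fn": "servo_tool", "kwargs": {
  "targets": [
    {"jaw": -1,"linear": [-0.007,-0.78,0],"dr": [0,0,-1]},
    {"jaw": -1,"linear": [-0.007,-0.78,0],"dr": [0,0,-1]}
  ]
}}

```text
clock: 20.05
ee_pos: [0.605, 0.1234, 0.0688]
tool_rot: [0.887, 0.461, 0.0, -0.0]
force: [-0.0, -0.7, -1.4]
opening: 0.0145
```

Call:
{"fn": "servo_tool", "kwargs": {
  "targets": [
    {"jaw": -1,"linear": [-0.007,-0.78,0],"dr": [0,0,-1]},
    {"jaw": -1,"linear": [-0.007,-0.78,0],"dr": [0,0,-1]}
  ]
}}

```text
clock: 20.25
ee_pos: [0.6037, 0.1242, 0.0688]
tool_rot: [0.879, 0.476, 0.0, -0.0]
force: [-0.0, -0.6, -0.6]
opening: 0.0146
```

Call:
{"fn": "servo_tool", "kwargs": {
  "targets": [
    {"jaw": -1,"linear": [-0.007,-0.78,0],"dr": [0,0,-1]},
    {"jaw": -1,"linear": [-0.007,-0.78,0],"dr": [0,0,-1]}
  ]
}}

```text
clock: 20.45
ee_pos: [0.6024, 0.1251, 0.0688]
tool_rot: [0.871, 0.492, 0.0, -0.0]
force: [0.0, -0.6, -0.0]
opening: 0.0139
```

Call:
{"fn": "servo_tool", "kwargs": {
  "targets": [
    {"jaw": -1,"linear": [-0.007,-0.78,0],"dr": [0,0,-1]},
    {"jaw": -1,"linear": [-0.007,-0.78,0],"dr": [0,0,-1]}
  ]
}}

```text
clock: 20.65
ee_pos: [0.601, 0.1259, 0.0688]
tool_rot: [0.862, 0.507, 0.0, -0.0]
force: [1.1, 0.2, 0.2]
opening: 0.014
```

Run:
```python
from rel import *
st(); o=r.observe(); M=R.from_quat(o['tool_rot']).as_matrix(); psi=np.degrees(np.arctan2(M[1,1],M[0,1])); print('psi',psi, o['wrist_torque'])
f=r.grab_frame("side")[:,:,::-1]; cv2.imwrite('pics/s12.png',f);crop(f,225,115,295,185,7,'pics/s12b.png')
g=r.grab_frame("top")[:,:,::-1]; cv2.imwrite('pics/t12.png',g);crop(g,195,135,275,215,7,'pics/t12b.png')
run(f.copy(),g.copy(),LC,.0795,np.arange(82,166,2.),np.r_[np.arange(200,245,2.)])
```

```text
t 20.65 p [0.601  0.1259 0.0688] F [1.0531 0.1611 0.1623] open 0.01404632589724135
axes x [0.4863 0.8738 0.0001] y [ 0.8738 -0.4863 -0.    ] z [-0.      0.0001 -1.    ]
psi -29.09822623293065 [-0.0277 -0.1821  0.001 ]
side line shift [ 0.1377 -0.4073] 0.35692042238383526 23 bar shift [0.6803 0.0113] 0.9001527477556015 42
top line shift [0.1337 1.5143] 0.14659737466084263 23 bar shift [-0.3808  1.4239] 0.09488544808732896 42
```

View pics/s12b.png

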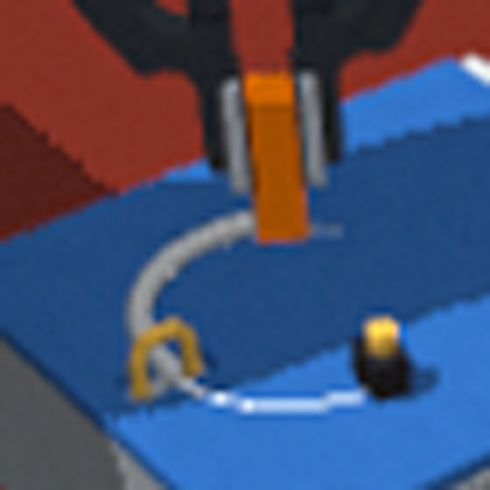

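View pics/t12b.png

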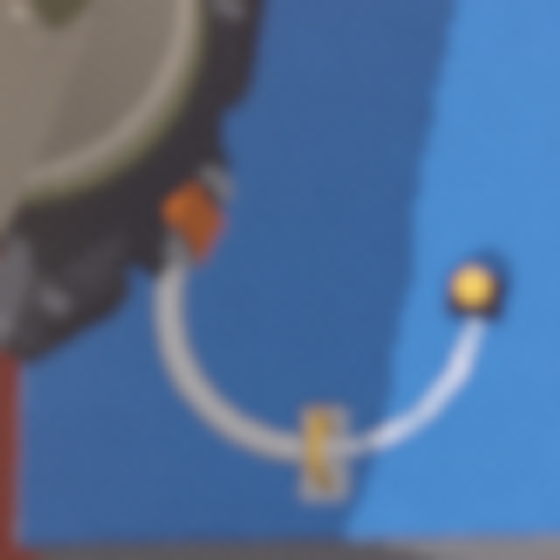

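Call:
{"fn": "servo_tool", "kwargs": {
  "targets": [
    {"jaw": -1,"linear": [-0.027,-1.56,0],"dr": [0,0,-2]},
    {"jaw": -1,"linear": [-0.027,-1.56,0],"dr": [0,0,-2]},
    {"jaw": -1,"linear": [-0.027,-1.56,0],"dr": [0,0,-2]},
    {"jaw": -1,"linear": [-0.027,-1.56,0],"dr": [0,0,-2]}
  ]
}}

```text
clock: 21.15
ee_pos: [0.5953, 0.1286, 0.0688]
tool_rot: [0.824, 0.566, -0.0, -0.0]
force: [0.4, -0.0, -0.2]
opening: 0.014
```

Call:
{"fn": "servo_tool", "kwargs": {
  "targets": [
    {"jaw": -1,"linear": [-0.027,-1.56,0],"dr": [0,0,-2]},
    {"jaw": -1,"linear": [-0.027,-1.56,0],"dr": [0,0,-2]},
    {"jaw": -1,"linear": [-0.027,-1.56,0],"dr": [0,0,-2]},
    {"jaw": -1,"linear": [-0.027,-1.56,0],"dr": [0,0,-2]}
  ]
}}

```text
clock: 21.55
ee_pos: [0.5893, 0.1304, 0.0688]
tool_rot: [0.783, 0.622, 0.0, -0.0]
force: [0.1, 0.2, -0.0]
opening: 0.0145
```

Call:
{"fn": "servo_tool", "kwargs": {
  "targets": [
    {"jaw": -1,"linear": [-0.027,-1.56,0],"dr": [0,0,-2]},
    {"jaw": -1,"linear": [-0.027,-1.56,0],"dr": [0,0,-2]},
    {"jaw": -1,"linear": [-0.027,-1.56,0],"dr": [0,0,-2]},
    {"jaw": -1,"linear": [-0.027,-1.56,0],"dr": [0,0,-2]}
  ]
}}

```text
clock: 21.95
ee_pos: [0.5832, 0.1313, 0.0688]
tool_rot: [0.737, 0.675, 0.0, -0.0]
force: [0.3, -0.4, -1.8]
opening: 0.0144
```

Run:
```python
from rel import *
st(); o=r.observe(); M=R.from_quat(o['tool_rot']).as_matrix(); psi=np.degrees(np.arctan2(M[1,1],M[0,1])); print('psi',psi, o['wrist_torque'],o['qpos'])
f=r.grab_frame("side")[:,:,::-1]; cv2.imwrite('pics/s13.png',f);crop(f,225,115,295,185,7,'pics/s13b.png')
g=r.grab_frame("top")[:,:,::-1]; cv2.imwrite('pics/t13.png',g);crop(g,195,135,275,215,7,'pics/t13b.png')
run(f.copy(),g.copy(),LC,.0795,np.r_[np.arange(105,166,2.),np.arange(194,206,2)],np.r_[np.arange(215,245,2.)])
```

```text
t 21.95 p [0.5832 0.1313 0.0688] F [ 0.3197 -0.4495 -1.8258] open 0.014414246438888617
axes x [0.0874 0.9962 0.0001] y [ 0.9962 -0.0874 -0.0001] z [-0.      0.0001 -1.    ]
psi -5.015603565518718 [-0.0141 -0.0642  0.0183] [-1.0734  0.5916  1.0356  1.733  -0.5554  1.1432  0.0415]
side line shift [-0.141  -0.1909] 0.31862359824733694 15 bar shift [0.5271 0.1816] 1.085799178258855 37
top line shift [-0.1262  1.7752] 0.17063413057346874 15 bar shift [-0.4349  1.5538] 0.1070134666437292 37
```

View pics/s13b.png

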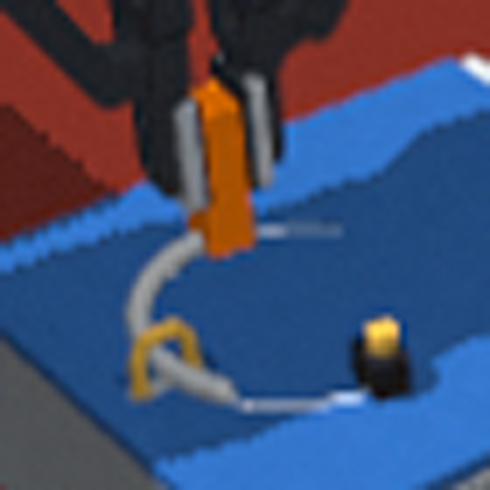

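View pics/t13b.png

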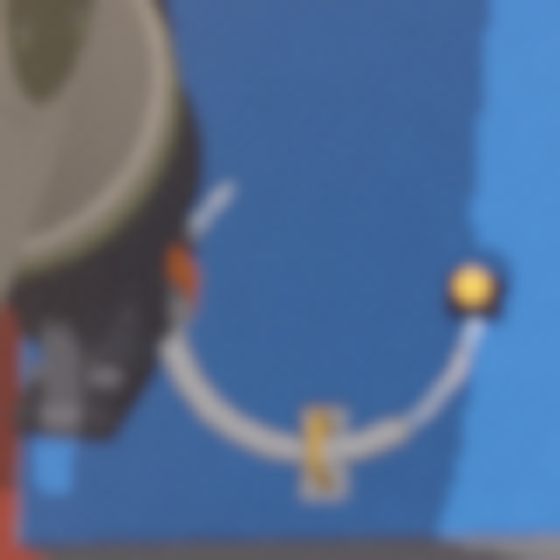

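Call:
{"fn": "servo_tool", "kwargs": {
  "targets": [
    {"jaw": -1,"linear": [-0.027,-1.56,0.1],"dr": [0,0,-2]},
    {"jaw": -1,"linear": [-0.027,-1.56,0],"dr": [0,0,-2]},
    {"jaw": -1,"linear": [-0.027,-1.56,0],"dr": [0,0,-2]},
    {"jaw": -1,"linear": [-0.027,-1.56,0],"dr": [0,0,-2]}
  ]
}}

```text
clock: 22.45
ee_pos: [0.5771, 0.1315, 0.0688]
tool_rot: [0.688, 0.725, 0.0, 0.0]
force: [0.6, 0.4, 0.5]
opening: 0.0143
```

Call:
{"fn": "servo_tool", "kwargs": {
  "targets": [
    {"jaw": -1,"linear": [-0.027,-1.56,0],"dr": [0,0,-2]},
    {"jaw": -1,"linear": [-0.027,-1.56,0],"dr": [0,0,-2]},
    {"jaw": -1,"linear": [-0.027,-1.56,0],"dr": [0,0,-2]},
    {"jaw": -1,"linear": [-0.027,-1.56,0],"dr": [0,0,-2]}
  ]
}}

```text
clock: 22.85
ee_pos: [0.5708, 0.1307, 0.0688]
tool_rot: [0.636, 0.772, 0.0, -0.0]
force: [1.4, -0.2, 2.0]
opening: 0.014
```

Call:
{"fn": "servo_tool", "kwargs": {
  "targets": [
    {"jaw": -1,"linear": [-0.007,-0.78,0],"dr": [0,0,-1]},
    {"jaw": -1,"linear": [-0.007,-0.78,0],"dr": [0,0,-1]},
    {"jaw": -1,"linear": [-0.007,-0.78,0],"dr": [0,0,-1]},
    {"jaw": -1,"linear": [-0.007,-0.78,0],"dr": [0,0,-1]}
  ]
}}

```text
clock: 23.25
ee_pos: [0.5679, 0.1301, 0.0687]
tool_rot: [0.609, 0.793, 0.0, 0.0]
force: [0.6, 0.9, 2.0]
opening: 0.0141
```

Call:
{"fn": "servo_tool", "kwargs": {
  "targets": [
    {"jaw": -1,"linear": [-0.007,-0.78,0],"dr": [0,0,-1]},
    {"jaw": -1,"linear": [-0.007,-0.78,0],"dr": [0,0,-1]},
    {"jaw": -1,"linear": [-0.007,-0.78,0],"dr": [0,0,-1]},
    {"jaw": -1,"linear": [-0.007,-0.78,0],"dr": [0,0,-1]}
  ]
}}

```text
clock: 23.65
ee_pos: [0.5649, 0.1291, 0.0687]
tool_rot: [0.581, 0.814, 0.0, 0.0]
force: [0.5, 0.8, 1.4]
opening: 0.0143
```

Run:
```python
from rel import *
st(); o=r.observe(); M=R.from_quat(o['tool_rot']).as_matrix(); psi=np.degrees(np.arctan2(M[1,1],M[0,1])); print('psi',psi, o['wrist_torque'],o['qpos'])
f=r.grab_frame("side")[:,:,::-1]; cv2.imwrite('pics/s14.png',f);crop(f,225,115,295,185,7,'pics/s14b.png')
g=r.grab_frame("top")[:,:,::-1]; cv2.imwrite('pics/t14.png',g);crop(g,195,135,275,215,7,'pics/t14b.png')
run(f.copy(),g.copy(),LC,.0795,np.r_[np.arange(125,166,2.),np.arange(194,228,2)],np.r_[np.arange(235,245,2.)])
```

```text
t 23.65 p [0.5649 0.1291 0.0687] F [0.4823 0.8066 1.3874] open 0.014284981987070167
axes x [-0.324   0.9461  0.0001] y [0.9461 0.324  0.0001] z [ 0.0001  0.0001 -1.    ]
psi 18.903149502696067 [ 0.2218 -0.2413 -0.0422] [-1.0587  0.5049  0.9645  1.7811 -0.4621  1.1014  0.3935]
side line shift nan 0 5 bar shift [ 0.1584 -0.127 ] 1.2348965985102665 38
top line shift nan 0 5 bar shift [-0.5205  1.5995] 0.9636500520286426 37
```

View pics/s14b.png

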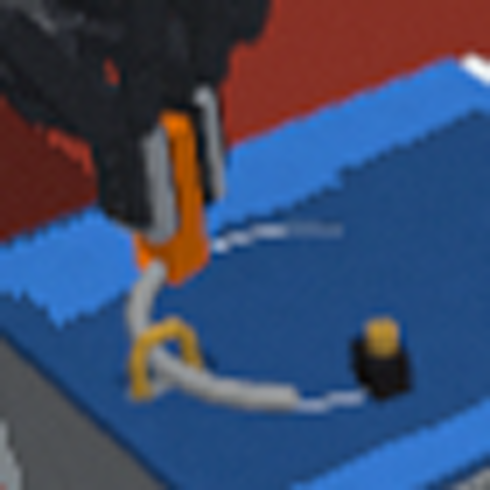

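View pics/t14b.png

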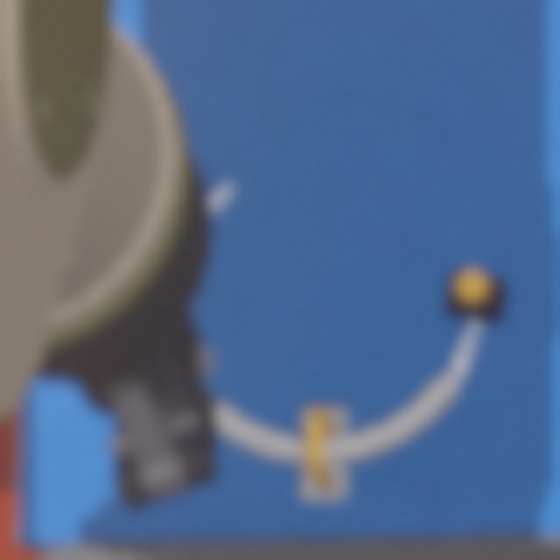

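Call:
{"fn": "servo_tool", "kwargs": {
  "targets": [
    {"jaw": -1,"linear": [-0.007,-0.78,-0.1],"dr": [0,0,-1]},
    {"jaw": -1,"linear": [-0.007,-0.78,0],"dr": [0,0,-1]},
    {"jaw": -1,"linear": [-0.007,-0.78,0],"dr": [0,0,-1]},
    {"jaw": -1,"linear": [-0.007,-0.78,0],"dr": [0,0,-1]},
    {"jaw": -1,"linear": [-0.007,-0.78,0],"dr": [0,0,-1]},
    {"jaw": -1,"linear": [-0.007,-0.78,0],"dr": [0,0,-1]}
  ]
}}

```text
clock: 24.35
ee_pos: [0.5604, 0.1273, 0.0687]
tool_rot: [0.538, 0.843, -0.0, -0.0]
force: [0.3, 1.1, 1.7]
opening: 0.0139
```

Call:
{"fn": "servo_tool", "kwargs": {
  "targets": [
    {"jaw": -1,"linear": [-0.002,-0.39,0],"dr": [0,0,-0.5]},
    {"jaw": -1,"linear": [-0.002,-0.39,0],"dr": [0,0,-0.5]}
  ]
}}

```text
clock: 24.55
ee_pos: [0.5597, 0.127, 0.0688]
tool_rot: [0.531, 0.847, -0.0, -0.0]
force: [-0.3, 0.6, 0.2]
opening: 0.0141
```

Call:
{"fn": "servo_tool", "kwargs": {
  "targets": [
    {"jaw": -1,"linear": [-0.002,-0.39,0],"dr": [0,0,-0.5]},
    {"jaw": -1,"linear": [-0.002,-0.39,0],"dr": [0,0,-0.5]}
  ]
}}

```text
clock: 24.75
ee_pos: [0.559, 0.1267, 0.0687]
tool_rot: [0.524, 0.852, -0.0, -0.0]
force: [1.7, 1.8, 0.7]
opening: 0.014
```

Call:
{"fn": "servo_tool", "kwargs": {
  "targets": [
    {"jaw": -1,"linear": [-0.002,-0.39,0],"dr": [0,0,-0.5]},
    {"jaw": -1,"linear": [-0.002,-0.39,0],"dr": [0,0,-0.5]}
  ]
}}

```text
clock: 24.95
ee_pos: [0.5583, 0.1263, 0.0687]
tool_rot: [0.516, 0.857, -0.0, -0.0]
force: [1.0, 0.6, 0.7]
opening: 0.0144
```

Call:
{"fn": "servo_tool", "kwargs": {
  "targets": [
    {"jaw": -1,"linear": [-0.002,-0.39,0],"dr": [0,0,-0.5]},
    {"jaw": -1,"linear": [-0.002,-0.39,0],"dr": [0,0,-0.5]}
  ]
}}

```text
clock: 25.15
ee_pos: [0.5577, 0.1259, 0.0687]
tool_rot: [0.509, 0.861, -0.0, -0.0]
force: [0.7, 1.1, -0.4]
opening: 0.0139
```

Call:
{"fn": "servo_tool", "kwargs": {
  "targets": [
    {"jaw": -1,"linear": [-0.002,-0.39,0],"dr": [0,0,-0.5]},
    {"jaw": -1,"linear": [-0.002,-0.39,0],"dr": [0,0,-0.5]}
  ]
}}

```text
clock: 25.35
ee_pos: [0.557, 0.1255, 0.0688]
tool_rot: [0.501, 0.865, 0.0, -0.0]
force: [0.2, 0.9, 0.3]
opening: 0.0143
```

Run:
```python
from rel import *
st(); o=r.observe(); M=R.from_quat(o['tool_rot']).as_matrix(); psi=np.degrees(np.arctan2(M[1,1],M[0,1])); print('psi',psi, o['wrist_torque'],o['qpos'])
f=r.grab_frame("side")[:,:,::-1]; cv2.imwrite('pics/s15.png',f);crop(f,225,115,295,185,7,'pics/s15b.png')
```

```text
t 25.35 p [0.557  0.1255 0.0688] F [0.1803 0.9294 0.2874] open 0.014347904711968732
axes x [-0.4979  0.8673  0.0001] y [ 0.8673  0.4979 -0.    ] z [-0.0001  0.0001 -1.    ]
psi 29.858365477378236 [ 0.1399 -0.1084 -0.0902] [-1.0445  0.467   0.9311  1.8026 -0.4207  1.0854  0.5585]
```

View pics/s15b.png

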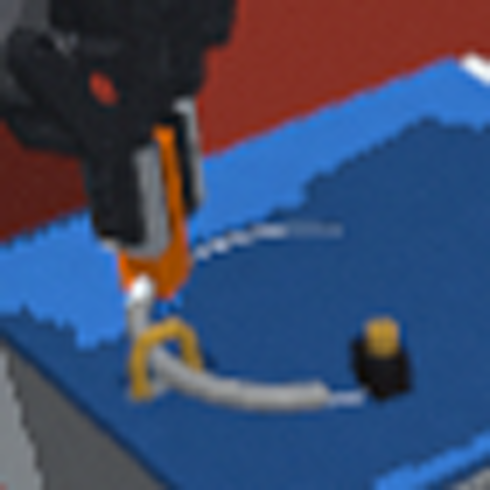

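Call:
{"fn": "servo_tool", "kwargs": {
  "targets": [
    {"jaw": -1,"linear": [-0.007,-0.78,0],"dr": [0,0,-1]},
    {"jaw": -1,"linear": [-0.007,-0.78,0],"dr": [0,0,-1]},
    {"jaw": -1,"linear": [-0.007,-0.78,0],"dr": [0,0,-1]}
  ]
}}

```text
clock: 25.7
ee_pos: [0.5549, 0.1243, 0.0687]
tool_rot: [0.478, 0.878, -0.0, -0.0]
force: [0.1, 1.4, 1.1]
opening: 0.0142
```

Call:
{"fn": "servo_tool", "kwargs": {
  "targets": [
    {"jaw": -1,"linear": [-0.007,-0.78,0],"dr": [0,0,-1]},
    {"jaw": -1,"linear": [-0.007,-0.78,0],"dr": [0,0,-1]},
    {"jaw": -1,"linear": [-0.007,-0.78,0],"dr": [0,0,-1]}
  ]
}}

```text
clock: 26.0
ee_pos: [0.553, 0.1229, 0.0688]
tool_rot: [0.455, 0.891, -0.0, -0.0]
force: [0.5, 0.9, -0.8]
opening: 0.0143
```

Call:
{"fn": "servo_tool", "kwargs": {
  "targets": [
    {"jaw": -1,"linear": [-0.002,-0.39,0],"dr": [0,0,-0.5]},
    {"jaw": -1,"linear": [-0.002,-0.39,0],"dr": [0,0,-0.5]}
  ]
}}

```text
clock: 26.2
ee_pos: [0.5524, 0.1225, 0.0688]
tool_rot: [0.447, 0.894, 0.0, -0.0]
force: [-0.6, -0.2, -0.5]
opening: 0.0141
```

Call:
{"fn": "servo_tool", "kwargs": {
  "targets": [
    {"jaw": -1,"linear": [-0.002,-0.39,0],"dr": [0,0,-0.5]},
    {"jaw": -1,"linear": [-0.002,-0.39,0],"dr": [0,0,-0.5]}
  ]
}}

```text
clock: 26.4
ee_pos: [0.5518, 0.122, 0.0688]
tool_rot: [0.44, 0.898, -0.0, -0.0]
force: [-0.2, 0.9, -0.2]
opening: 0.0141
```

Run:
```python
from rel import *
st(); o=r.observe(); M=R.from_quat(o['tool_rot']).as_matrix(); psi=np.degrees(np.arctan2(M[1,1],M[0,1])); print('psi',psi, o['wrist_torque'])
f=r.grab_frame("side")[:,:,::-1]; cv2.imwrite('pics/s16.png',f);crop(f,225,115,295,185,7,'pics/s16b.png')
```

```text
t 26.4 p [0.5518 0.122  0.0688] F [-0.1809  0.8612 -0.1532] open 0.01413794972691428
axes x [-0.6137  0.7896  0.    ] y [ 0.7896  0.6137 -0.0001] z [-0.0001 -0.     -1.    ]
psi 37.855277230425905 [0.0831 0.0414 0.0101]
```

View pics/s16b.png

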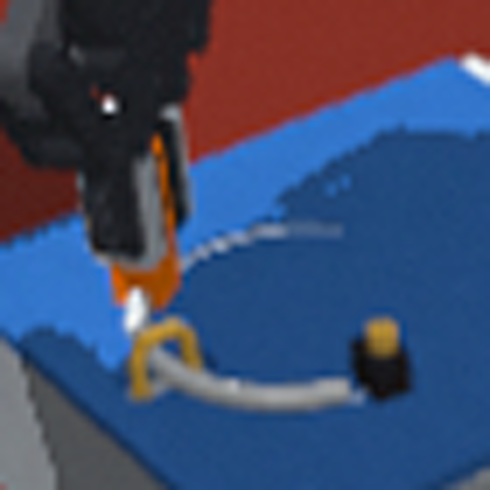

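Call:
{"fn": "servo_tool", "kwargs": {
  "targets": [
    {"jaw": -1,"linear": [-0.002,-0.39,0],"dr": [0,0,-0.5]},
    {"jaw": -1,"linear": [-0.002,-0.39,0],"dr": [0,0,-0.5]}
  ]
}}

```text
clock: 26.65
ee_pos: [0.5512, 0.1216, 0.0688]
tool_rot: [0.432, 0.902, -0.0, -0.0]
force: [-0.7, 0.5, -0.5]
opening: 0.0141
```

Call:
{"fn": "servo_tool", "kwargs": {
  "targets": [
    {"jaw": -1,"linear": [-0.002,-0.39,0],"dr": [0,0,-0.5]},
    {"jaw": -1,"linear": [-0.002,-0.39,0],"dr": [0,0,-0.5]}
  ]
}}

```text
clock: 26.85
ee_pos: [0.5506, 0.1211, 0.0688]
tool_rot: [0.424, 0.906, 0.0, -0.0]
force: [0.3, 0.5, -0.7]
opening: 0.0142
```

Call:
{"fn": "servo_tool", "kwargs": {
  "targets": [
    {"jaw": -1,"linear": [-0.002,-0.39,0],"dr": [0,0,-0.5]}
  ]
}}

```text
clock: 26.95
ee_pos: [0.5503, 0.1208, 0.0688]
tool_rot: [0.42, 0.908, -0.0, -0.0]
force: [0.1, 0.7, -0.9]
opening: 0.0143
```

Call:
{"fn": "servo_tool", "kwargs": {
  "targets": [
    {"jaw": -1,"linear": [-0.002,-0.39,0],"dr": [0,0,-0.5]}
  ]
}}

```text
clock: 27.05
ee_pos: [0.55, 0.1205, 0.0688]
tool_rot: [0.416, 0.909, 0.0, -0.0]
force: [-0.8, 0.3, -0.6]
opening: 0.0143
```

Call:
{"fn": "servo_tool", "kwargs": {
  "targets": [
    {"jaw": -1,"linear": [-0.002,-0.39,0],"dr": [0,0,-0.5]}
  ]
}}

```text
clock: 27.15
ee_pos: [0.5497, 0.1203, 0.0687]
tool_rot: [0.412, 0.911, -0.0, -0.0]
force: [0.7, -0.9, -1.9]
opening: 0.0144
```

Call:
{"fn": "servo_tool", "kwargs": {
  "targets": [
    {"jaw": -1,"linear": [-0.002,-0.39,0],"dr": [0,0,-0.5]}
  ]
}}

```text
clock: 27.25
ee_pos: [0.5494, 0.12, 0.0688]
tool_rot: [0.408, 0.913, -0.0, -0.0]
force: [-0.4, 0.8, -1.4]
opening: 0.0139
```

Run:
```python
from rel import *
st(); o=r.observe(); M=R.from_quat(o['tool_rot']).as_matrix(); psi=np.degrees(np.arctan2(M[1,1],M[0,1])); print('psi',psi, o['wrist_torque'])
f=r.grab_frame("side")[:,:,::-1]; cv2.imwrite('pics/s17.png',f);crop(f,235,125,295,185,10,'pics/s17b.png')
g=r.grab_frame("top")[:,:,::-1]; cv2.imwrite('pics/t17.png',g);crop(g,195,135,275,215,7,'pics/t17b.png')
```

```text
t 27.25 p [0.5494 0.12   0.0688] F [-0.4023  0.8454 -1.3978] open 0.0138767150354124
axes x [-0.6673  0.7448  0.0001] y [ 0.7448  0.6673 -0.    ] z [-0.0001  0.     -1.    ]
psi 41.85630653780077 [0.0501 0.059  0.0164]
```

View pics/s17b.png

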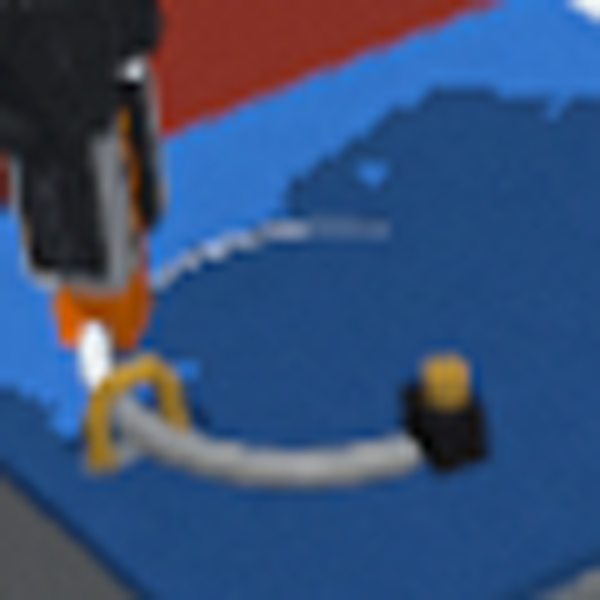

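View pics/t17b.png

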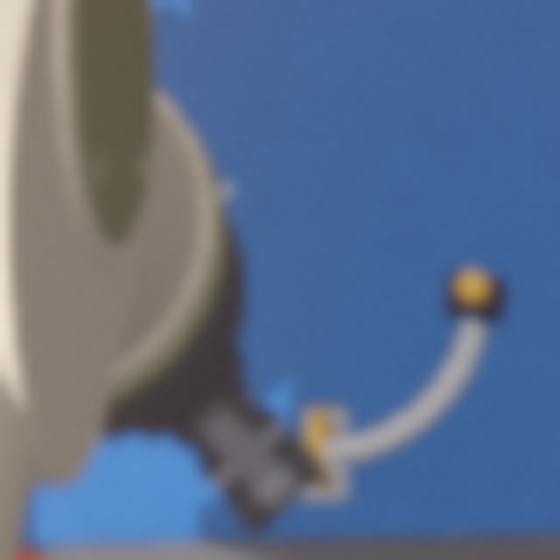

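Call:
{"fn": "servo_tool", "kwargs": {
  "targets": [
    {"jaw": -1,"linear": [-0.002,-0.39,0.1],"dr": [0,0,-0.5]}
  ]
}}

```text
clock: 27.45
ee_pos: [0.5493, 0.1199, 0.0687]
tool_rot: [0.404, 0.915, 0.0, 0.0]
force: [0.2, 0.9, 0.4]
opening: 0.0142
```

Call:
{"fn": "servo_tool", "kwargs": {
  "targets": [
    {"jaw": -1,"linear": [-0.002,-0.39,0],"dr": [0,0,-0.5]}
  ]
}}

```text
clock: 27.55
ee_pos: [0.549, 0.1197, 0.0687]
tool_rot: [0.4, 0.917, 0.0, 0.0]
force: [-0.2, 0.1, 0.1]
opening: 0.0142
```

Call:
{"fn": "servo_tool", "kwargs": {
  "targets": [
    {"jaw": -1,"linear": [-0.002,-0.39,0],"dr": [0,0,-0.5]}
  ]
}}

```text
clock: 27.65
ee_pos: [0.5486, 0.1195, 0.0688]
tool_rot: [0.396, 0.918, 0.0, -0.0]
force: [-0.7, 1.2, 0.8]
opening: 0.0143
```

Call:
{"fn": "servo_tool", "kwargs": {
  "targets": [
    {"jaw": -1,"linear": [-0.002,-0.39,0],"dr": [0,0,-0.5]}
  ]
}}

```text
clock: 27.75
ee_pos: [0.5482, 0.1192, 0.0687]
tool_rot: [0.392, 0.92, 0.0, -0.0]
force: [-1.6, 1.5, 1.6]
opening: 0.0141
```

Call:
{"fn": "servo_tool", "kwargs": {
  "targets": [
    {"jaw": -1,"linear": [-0.002,-0.39,0],"dr": [0,0,-0.5]}
  ]
}}

```text
clock: 27.85
ee_pos: [0.5478, 0.1191, 0.0687]
tool_rot: [0.388, 0.922, 0.0, -0.0]
force: [-3.5, 1.6, 2.3]
opening: 0.0143
```

Call:
{"fn": "servo_tool", "kwargs": {
  "targets": [
    {"jaw": -1,"linear": [-0.002,-0.39,0],"dr": [0,0,-0.5]}
  ]
}}

```text
clock: 27.95
ee_pos: [0.5474, 0.1189, 0.0687]
tool_rot: [0.384, 0.923, 0.0, -0.0]
force: [-3.9, 2.9, 2.3]
opening: 0.014
```

Run:
```python
from rel import *
st(); o=r.observe(); M=R.from_quat(o['tool_rot']).as_matrix(); psi=np.degrees(np.arctan2(M[1,1],M[0,1])); print('psi',psi, o['wrist_torque'])
f=r.grab_frame("side")[:,:,::-1]; cv2.imwrite('pics/s18.png',f);crop(f,235,125,295,185,10,'pics/s18b.png')
st()
```

```text
t 27.95 p [0.5474 0.1189 0.0687] F [-3.853   2.8942  2.3476] open 0.013959555460271101
axes x [-0.7054  0.7088  0.0011] y [ 0.7088  0.7054 -0.    ] z [-0.0008  0.0007 -1.    ]
psi 44.85979339883243 [ 0.5481  0.9659 -0.3331]
t 28.0 p [0.5474 0.1188 0.0687] F [-3.8846  3.2906  3.1458] open 0.014098478160361113
axes x [-0.7056  0.7086  0.0011] y [ 0.7086  0.7056 -0.0001] z [-0.0008  0.0007 -1.    ]
```

View pics/s18b.png

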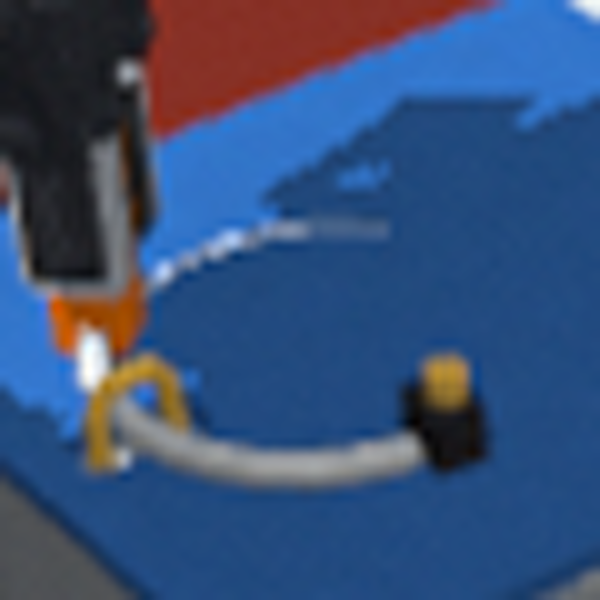

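Call:
{"fn": "servo_tool", "kwargs": {
  "targets": [
    {"jaw": -1,"linear": [-0.002,-0.39,0],"dr": [0,0,-0.5]}
  ]
}}

```text
clock: 28.1
ee_pos: [0.5471, 0.1187, 0.0687]
tool_rot: [0.38, 0.925, 0.0, -0.001]
force: [-4.4, 3.6, 5.1]
opening: 0.0142
```

Call:
{"fn": "servo_tool", "kwargs": {
  "targets": [
    {"jaw": -1,"linear": [-0.002,-0.39,0],"dr": [0,0,-0.5]}
  ]
}}

```text
clock: 28.2
ee_pos: [0.5467, 0.1186, 0.0687]
tool_rot: [0.376, 0.927, 0.0, -0.001]
force: [-6.9, 3.6, 5.8]
opening: 0.0143
```

Call:
{"fn": "servo_tool", "kwargs": {
  "targets": [
    {"jaw": -1,"linear": [0,0,0],"dr": [0,0,0]},
    {"jaw": -1,"linear": [0,0,0],"dr": [0,0,0]}
  ]
}}

```text
clock: 28.4
ee_pos: [0.5466, 0.1185, 0.0687]
tool_rot: [0.376, 0.927, 0.0, -0.001]
force: [-5.9, 2.8, 5.6]
opening: 0.0139
```

Call:
{"fn": "servo_tool", "kwargs": {
  "targets": [
    {"jaw": -1,"linear": [0,0,0],"dr": [0,0,0]},
    {"jaw": -1,"linear": [0,0,0],"dr": [0,0,0]}
  ]
}}

```text
clock: 28.6
ee_pos: [0.5466, 0.1185, 0.0687]
tool_rot: [0.376, 0.927, 0.0, -0.001]
force: [-6.9, 3.6, 5.2]
opening: 0.014
```

Call:
{"fn": "servo_tool", "kwargs": {
  "targets": [
    {"jaw": -1,"linear": [0,0,0],"dr": [0,0,0]},
    {"jaw": -1,"linear": [0,0,0],"dr": [0,0,0]}
  ]
}}

```text
clock: 28.8
ee_pos: [0.5466, 0.1185, 0.0687]
tool_rot: [0.376, 0.927, 0.0, -0.001]
force: [-7.3, 2.3, 5.9]
opening: 0.0143
```

Call:
{"fn": "servo_tool", "kwargs": {
  "targets": [
    {"jaw": -1,"linear": [0,0,0],"dr": [0,0,0]},
    {"jaw": -1,"linear": [0,0,0],"dr": [0,0,0]}
  ]
}}

```text
clock: 29.0
ee_pos: [0.5466, 0.1185, 0.0687]
tool_rot: [0.376, 0.927, 0.0, -0.001]
force: [-6.8, 3.9, 5.6]
opening: 0.0142
```

Run:
```python
from rel import *
st(); o=r.observe(); M=R.from_quat(o['tool_rot']).as_matrix(); psi=np.degrees(np.arctan2(M[1,1],M[0,1])); print('psi',psi, o['wrist_torque'])
f=r.grab_frame("side")[:,:,::-1]; cv2.imwrite('pics/s19.png',f);crop(f,235,125,295,185,10,'pics/s19b.png')
g=r.grab_frame("top")[:,:,::-1]; cv2.imwrite('pics/t19.png',g);crop(g,195,135,275,215,7,'pics/t19b.png')
st()
```

```text
t 29.0 p [0.5466 0.1185 0.0687] F [-6.7518  3.9116  5.6341] open 0.0141531912957165
axes x [-0.7172  0.6969  0.0017] y [ 0.6969  0.7172 -0.0003] z [-0.0015  0.001  -1.    ]
psi 45.82423196743898 [ 0.6125  1.404  -0.4508]
t 29.1 p [0.5466 0.1185 0.0687] F [-5.5566  4.079   5.1993] open 0.014345891582291185
axes x [-0.7172  0.6968  0.0017] y [ 0.6968  0.7172 -0.0003] z [-0.0014  0.001  -1.    ]
```

View pics/s19b.png

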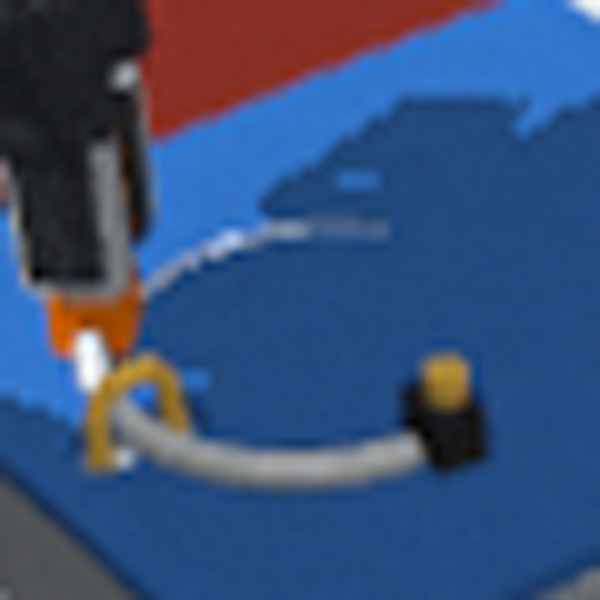

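View pics/t19b.png

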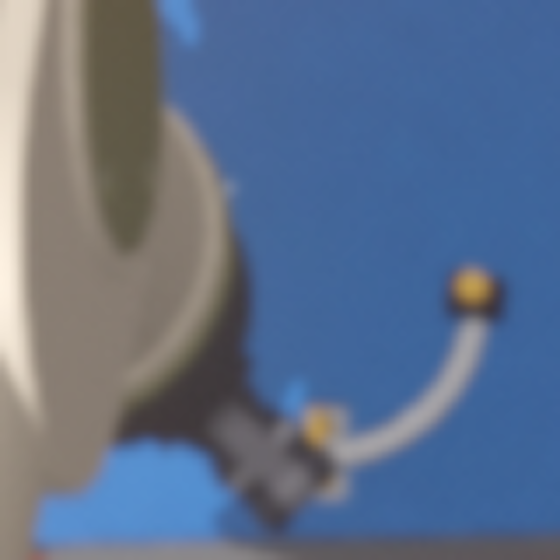

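Call:
{"fn": "servo_tool", "kwargs": {
  "targets": [
    {"jaw": -1,"linear": [0,0,0],"dr": [0,0,0]},
    {"jaw": -0.62,"linear": [0,0,0],"dr": [0,0,0]},
    {"jaw": -0.58,"linear": [0,0,0],"dr": [0,0,0]}
  ],
  "newtons": 20
}}

```text
clock: 29.4
ee_pos: [0.5476, 0.1176, 0.0687]
tool_rot: [0.376, 0.927, -0.0, 0.001]
force: [-0.5, -1.0, 0.3]
opening: 0.0179
```

Run:
```python
from rel import *
f=r.grab_frame("side")[:,:,::-1]; cv2.imwrite('pics/s20.png',f);crop(f,235,125,295,185,10,'pics/s20b.png')
st()
```

```text
t 29.45 p [0.5477 0.1174 0.0687] F [ 0.5811  0.6884 -0.4953] open 0.018315324982832337
axes x [-0.7171  0.697  -0.0011] y [0.697  0.7171 0.0002] z [ 0.0009 -0.0006 -1.    ]
```

View pics/s20b.png

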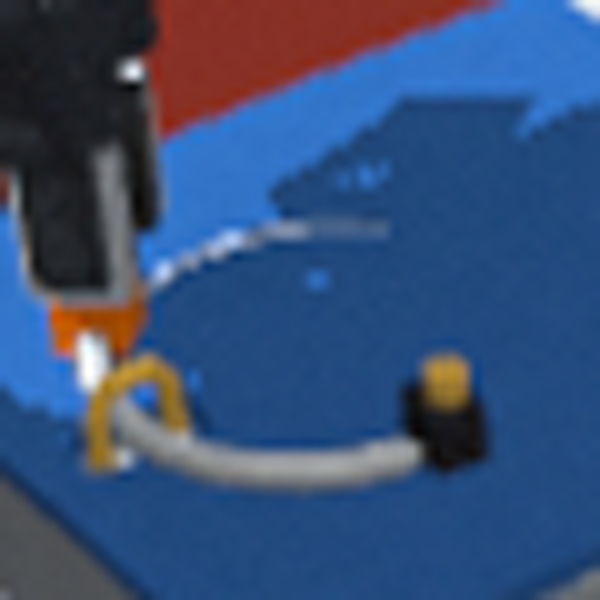

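Call:
{"fn": "servo_tool", "kwargs": {
  "targets": [
    {"jaw": -0.4,"linear": [0,0,0],"dr": [0,0,0]},
    {"jaw": -0.4,"linear": [0,0,0],"dr": [0,0,0]},
    {"jaw": -0.4,"linear": [0,0,-3],"dr": [0,0,0]},
    {"jaw": -0.4,"linear": [0,0,-8],"dr": [0,0,0]},
    {"jaw": -0.4,"linear": [0,0,-15],"dr": [0,0,0]},
    {"jaw": -0.4,"linear": [0,0,-25],"dr": [0,0,0]},
    {"jaw": -0.4,"linear": [0,0,-35],"dr": [0,0,0]},
    {"jaw": -0.4,"linear": [0,0,-35],"dr": [0,0,0]}
  ]
}}

```text
clock: 30.25
ee_pos: [0.5472, 0.1175, 0.1921]
tool_rot: [0.376, 0.926, 0.0, 0.0]
force: [1.2, 0.8, 0.0]
opening: 0.0255
```

Call:
{"fn": "servo_tool", "kwargs": {
  "targets": [
    {"jaw": -0.4,"linear": [30,0,-20],"dr": [0,0,0]},
    {"jaw": -0.4,"linear": [30,0,-20],"dr": [0,0,0]},
    {"jaw": -0.4,"linear": [30,0,-10],"dr": [0,0,0]},
    {"jaw": -0.4,"linear": [0,0,0],"dr": [0,0,0]}
  ]
}}

```text
clock: 30.65
ee_pos: [0.4814, 0.1841, 0.2422]
tool_rot: [0.374, 0.927, 0.002, -0.0]
force: [0.1, -0.1, -0.7]
opening: 0.0258
```

Run:
```python
from rel import *
st()
f=r.grab_frame("side")[:,:,::-1]; cv2.imwrite('pics/s21.png',f);crop(f,225,105,305,185,7,'pics/s21b.png')
g=r.grab_frame("top")[:,:,::-1]; cv2.imwrite('pics/t21.png',g);crop(g,195,135,275,215,7,'pics/t21b.png')
run(f.copy(),g.copy(),LC,.0795,np.r_[np.arange(150,166,2.),np.arange(194,246,2)],[])
for n,a,b in(("side",'pics/side0.png',f),("top",'pics/top0.png',g)): pass
```

```text
t 30.65 p [0.4814 0.1841 0.2422] F [ 0.1422 -0.0978 -0.7329] open 0.025809416106841006
axes x [-0.7205  0.6934  0.0019] y [0.6934 0.7205 0.0039] z [ 0.0013  0.0042 -1.    ]
side line shift nan 0 0 bar shift [-1.1186  0.0335] 1.4719101774787626 34
top line shift nan 0 0 bar shift [-2.291   1.1803] 0.07281583377100784 34
```

View pics/s21b.png

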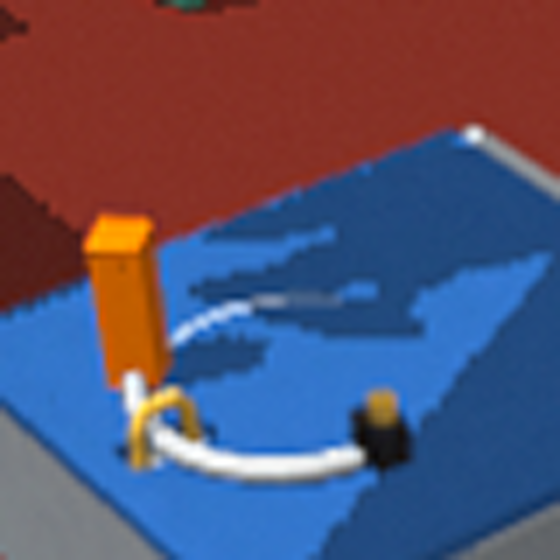

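View pics/t21b.png

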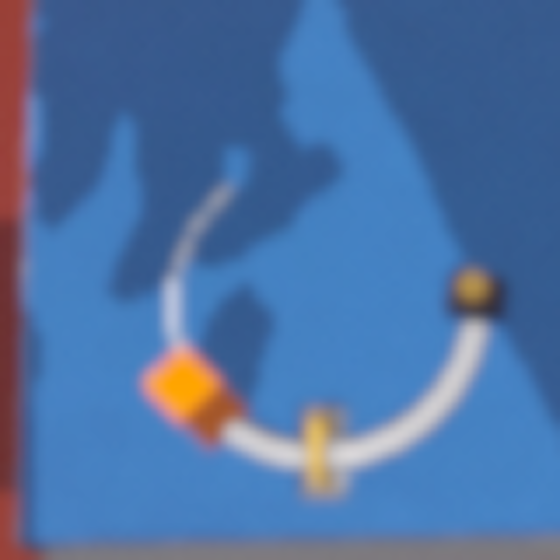

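View pics/s21.png

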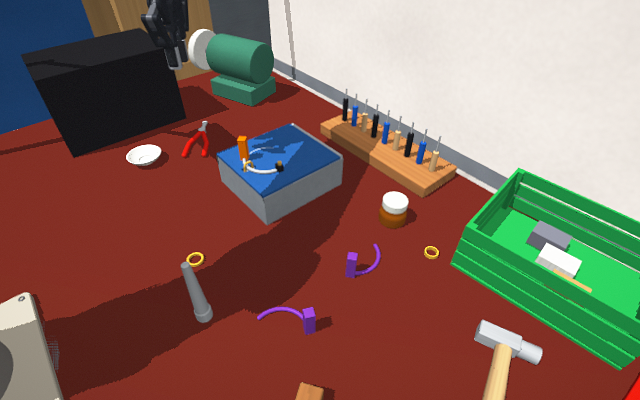

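```bash
python3 - <<'E'
import cv2,numpy as np
ims=[cv2.resize(cv2.imread(f'pics/{n}.png')[y:y+30,x:x+30],None,fx=13,fy=13,interpolation=0) for n,x,y in(('s19',260,150),('s21',260,150))]
ims2=[cv2.resize(cv2.imread(f'pics/{n}.png')[y:y+14,x:x+30],None,fx=13,fy=13,interpolation=0) for n,x,y in(('t19',245,174),('t21',245,174))]
cv2.imwrite('pics/cmp.png',np.vstack([np.hstack(ims),np.hstack(ims2)]))
E
python3 - <<'E'
import cv2,sys
sys.path.insert(0,'.')
from fitpin import *
# final fit using handle base/top and arc/tip
E
```

```text
(no output)
```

View pics/cmp.png

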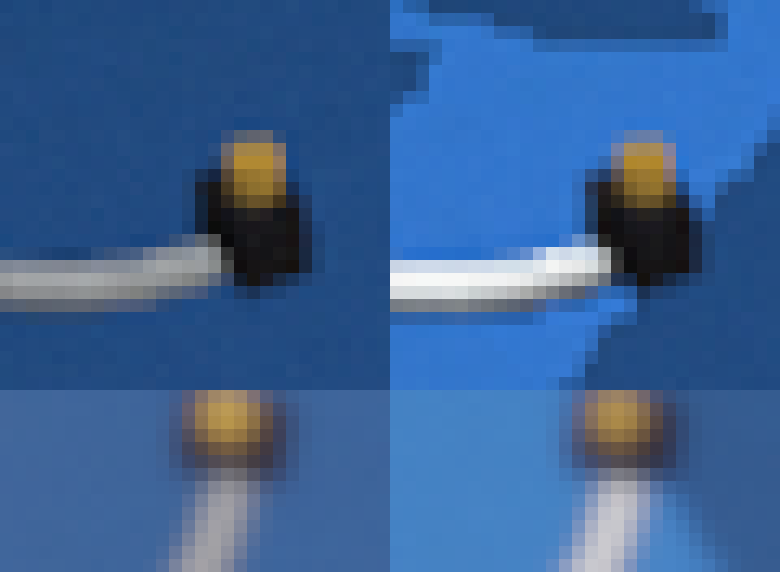

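Run:
```python
from station import r
print(r.job_done(), r.observe()['clock'])
```

```text
the job is handed in; nothing more can be done
the job is handed in; nothing more can be done
```

The job is handed in at about 31 s on the robot's clock. The lid is shut with the eye up through its slot. The pin lies flat on the lid, through the eye, with its tip against the black stop.

- **Lid:** I pressed it shut with closed fingers, and the force rose to 32 N at the hard stop before I backed off.
- **Laying and swinging the pin:** I gripped it by the orange handle and laid it with its arc centre within about 0.5 mm of the white circle's, handle at about 42° rather than 45° for more room at the eye. It touched the lid with up to about 10 N before I eased off. Horizontal force stayed below about 2.5 N on the way through the eye.
- **Pressing on the stop:** I felt the stop with the handle at about 133°. I held it there for 0.9 s, with wrist readings of 6.5 to 8 N horizontally, then opened the fingers and lifted clear.

**Last checks:** The final pictures show the tip touching the stop, in the same place as while it was being pressed. By eye, nothing else on the bench had moved from the first picture, and the gripper was well clear of everything.

**What disagreed:**
- **Reported tool height:** it read about 27 mm lower than where the closed fingertips really were, so I worked from contact and the camera instead.
- **Arc centre:** while pressing, it shifted about 2 mm towards the box front, so the bar sits near the front side of the eye.

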